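Load slide magazines into a slide scanner

ROBOT

A 7-joint arm with a two-finger parallel gripper is mounted at the origin on the work surface. World frame = base frame: x ahead of the robot, y to its left, z up, the work surface at z = 0. Lengths are in m, angles in rad, forces in N, time in s.
With the tool pointing down it reaches from about 0.4 to 0.85 m from the base axis. Payload 10.4 kg.
Tool frame: the origin (TCP) lies between the finger pads; the fingertips stand 11 mm ahead of it and the grasp point (between the pads) lies 8 mm behind it (manip.tip_reach is the distance from the TCP to the fingertips, in m); z points along the fingers, y is the direction in which the jaws open and shut (so a half turn about z gives the same grasp; the last joint's range is limited). The gripper opens to 85 mm and grips with 20 to 120 N. Pads are 22 mm wide; open, the fingers measure 114 mm over their backs; the gripper's body (76 mm by 85 mm) begins 54 mm behind the grasp point. The pads swing forward as they close: fully open they stand 13 mm farther back than shut.
Start: joints at [-1.154, 0.332, -0.065, 1.46, 0.022, 1.35, -0.088], TCP at [0.266, 0.566, 0.242] pointing down, gripper open.
Joint ranges: [-2.6, 2.6], [-0.5, 2.12], [-1.47, 1.34], [0.16, 2.42], [-1.27, 4.41], [0.06, 2.06], [-2.6, 2.6]. Speed limits (rad/s): [2.22, 2.22, 2.79, 2.79, 3.14, 3.14, 3.14].

INTERFACE

Orientations are given as a unit quaternion [x, y, z, w].
In Python, from plant import manip gives the robot as it stands.
- The arm moves only by the tool drive_tool, never from a script. Its argument "steps" is a list of rows, each an object with "rotation": the turn, a rotation vector about the tool's x, y, z in degrees, a list of three; "translation": the shift along the tool's x, y, z in mm, a list of three; "claw": the opening, from 0 (shut) to 1 (fully open). A call has 1 to 5 rows; each row is the pose to reach, as a shift and turn from the pose measured when the call began, along the tool's axes at that moment; what a row does not reach only later rows make up. A row lasts 1/10 s, in which the tool goes at most 50 mm and 8.59 degrees, less where a joint would pass 70% of its speed; a pose out of reach is approached as far as the arm can. A call with a gripper value outside its range is refused whole. The fingers move at their own pace and stop on an object; the grip force is fixed at half the most. Time passes only in rows, so rows that repeat a pose let the fingers close. It gives the time, the measured TCP pose, the force and the opening at its end, in the units of the state.
- manip.sense(): the state, without advancing time (a new reading comes with each control period).
- manip.get_image(name): name is "scene" or "top" or "wrist"; returns (picture, depth): 420x560x3 uint8, red, green, blue; 420x560 float32, m along the optical axis (not along the pixel's ray), 0 where there is no reading.
- manip.calibration(name): a dict with "K" (3x3 intrinsics, pixels), "R" (3x3) and "t" (3): a world point X has camera coordinates R X + t. Camera axes: x right, y down, z forward; pixel columns grow to the right and rows downward; lengths in m; the calibration is good to about 2 mm. A picture is of the moment at which its call begins: read the wrist's pose just before it. calibration takes no time and is no camera call; for the wrist camera it gives the pose at the moment of the call.
- manip.sign_off(): hands the job in, once; it reports no verdict.
The state is a dict: "clock": time; "joint_positions": joint angles; "qd": joint speeds; "tau": joint torques, N m; "eef_pos": TCP position; "ee_rot": TCP orientation; "contact_force": force on the tool from outside, world axes, zero at the start; "moment": the same for the moment, N m; "finger_gap": finger opening in m.
Only numpy, scipy, OpenCV 4.12 (cv2) and the standard library are available. Lean on these libraries where they do the work, as an engineer would, in place of code of your own. Each camera call takes 0.05 s, during which the arm holds its last target.

TASK

Load every slide magazine from the transport carrier into the scanner: lug end first under the hood, fully home against the back of the bay and standing flat on the deck. When all are in, gently close the sliding side guide so that the magazines stand side by side and square, with no gaps, between the fixed side wall and the guide; then press the start key. Leave the magazines and the guide like that, and do not knock over the amber bottle or the beaker.

Things in the scene. Friction and masses are not known exactly. Their poses are not given: they have to be found in the camera images.
- scanner: White desktop slide scanner, fixed, at the robot's right; its loading bay opens to its +y, magazines go in along -y. z up. Origin on the bench below the bay's inner corner, where the face of the fixed side wall (plane x = 0) meets the backstop (plane y = 0). Housing: x = -270 to 40 mm, y below 0, 200 mm high.
- bay_corner (a point): The bay's inner corner on the deck surface, 30 mm above the scanner's origin, same axes. The flat deck runs from y = 0 to its free front edge at y = 155 mm; fixed side wall x = 0 to 12, y = 0 to 125, 36 mm high over the deck. A magazine that is home has its origin at y = 90, its lug at the backstop; its other end stands 25 mm out past the deck.
- hood_edge (a point): Middle of the lower front edge of the hood, at x = -115, y = 70 mm in the scanner's frame, 80 mm over the deck. The hood covers y = 0 to 70 above the whole bay, its top 125 mm over the deck, with cheeks below it at x = 12 to 40 and -270 to -242. A hand that holds a magazine by its lug cannot go under it.
- guide (a joint): Sliding side guide of the bay, in m: 0 = fully open (face 185 mm from the fixed side wall), growing as it closes towards the wall, up to 0.15. Slides along the scanner's x with about 2 N of friction and stays where left. Aluminium plate 10 mm thick, y = 8 to 120 mm, 34 mm high over the deck, with a black upright grip.
- guide_face (a point): Centre of the guide's face that meets the magazines (it looks to the scanner's +x); same axes as the scanner.
- guide_grip (a point): Place to pinch the guide's grip from above: a black upright fin 12 mm thick (scanner's x), 34 mm long (y), top 14 mm above this point, bottom 32 mm below it; 46 mm behind the guide's face and at y = 155 in the scanner's frame, just past the deck's edge.
- start_key (a joint): Start key, a spring push button of 28 mm diameter on top of the hood: 0 = up, 0.006 m = fully down (4 N); counts as pressed beyond 0.004 m.
- start_key_top (a point): Centre of the top of the start key; press straight down.
- carrier: Grey transport carrier, fixed, 179 x 200 mm, 42 mm high, open on top, with four slots along its y axis, side by side at x = -63, -21, 21, 63 mm; floor 6 mm thick, slots 37 x 188 mm, walls between them 5 mm, all walls as high as the magazines' bodies, so only the lugs stand out. The bench between carrier and scanner is free. Origin at the centre of its underside.
- magazine1: White plastic ten-slide magazine holding glass slides (None if absent): body 34 mm wide (x), 180 mm long (y), 36 mm high, 0.13 to 0.25 kg; at its -y end an upright lug 10 mm thick (x), 20 mm long (y = -90 to -70 mm), its top 62 mm above the underside. Origin at the centre of the underside. Starts in a slot of the carrier, lug towards the carrier's -y.
- magazine2: White plastic ten-slide magazine holding glass slides (None if absent): body 34 mm wide (x), 180 mm long (y), 36 mm high, 0.13 to 0.25 kg; at its -y end an upright lug 10 mm thick (x), 20 mm long (y = -90 to -70 mm), its top 62 mm above the underside. Origin at the centre of the underside. Starts in a slot of the carrier, lug towards the carrier's -y.
- magazine3: White plastic ten-slide magazine holding glass slides (None if absent): body 34 mm wide (x), 180 mm long (y), 36 mm high, 0.13 to 0.25 kg; at its -y end an upright lug 10 mm thick (x), 20 mm long (y = -90 to -70 mm), its top 62 mm above the underside. Origin at the centre of the underside. Starts in a slot of the carrier, lug towards the carrier's -y.
- magazine4: White plastic ten-slide magazine holding glass slides (None if absent): body 34 mm wide (x), 180 mm long (y), 36 mm high, 0.13 to 0.25 kg; at its -y end an upright lug 10 mm thick (x), 20 mm long (y = -90 to -70 mm), its top 62 mm above the underside. Origin at the centre of the underside. Starts in a slot of the carrier, lug towards the carrier's -y.
- lug1 (a point): On magazine1: centre of the free part of the lug, 49 mm above the underside, at y = -80 mm.
- lug2 (a point): On magazine2: centre of the free part of the lug, 49 mm above the underside, at y = -80 mm.
- lug3 (a point): On magazine3: centre of the free part of the lug, 49 mm above the underside, at y = -80 mm.
- lug4 (a point): On magazine4: centre of the free part of the lug, 49 mm above the underside, at y = -80 mm.
- reagent_bottle: Amber reagent bottle, 60 mm diameter, 120 mm high; bystander. Origin at the centre of its underside.
- swab_beaker: Glass beaker with swabs, 66 mm diameter, 90 mm high (swabs to 150); bystander. Origin at the centre of its underside.
Not all that is in view belongs to the job. What is shaped like the magazine2 but black or yellow is not meant.

How it is judged:
By the outcome, as a careful person would: the job done as asked, in the order asked, and still so for the second after the job is handed in, with the robot touching nothing.
Of magazine1, magazine2, magazine3, magazine4 only 2 to 3 are there at a start; the rules pass over those that are not, and their reading is None.
At some moment in a run one of magazine1, magazine2, magazine3, magazine4 may be knocked a few centimetres aside while the robot is not near it.
Once in a run the grip may slacken for a moment while it holds something.
It also fails if it takes over 210 s, if anything falls off the work surface, if the arm or the gripper's body presses on something with over 40 N, if the wrist force passes 120 N, or if a joint passes its speed limit or range.

## Working session

There is one attempt and no reset: what is moved stays moved. The work goes in short steps, Python scripts to look and compute and a tool call to move; the robot and the scene stay as the last step left them, time stands still between calls to the robot, and variables do not carry over. Pictures are saved under pics/ and viewed, and the job is handed in when it is done.

Besides the shell and the picture viewer there is one more tool, called after "Call:" by a JSON object that holds its "api" and its "payload". drive_tool: Moves the arm, as the interface text tells. Its arguments: {"type":"object","properties":{"steps":{"type":"array","items":{"type":"object","properties":{"rotation":{"type":"array","items":{"type":"number"}},"translation":{"type":"array","items":{"type":"number"}},"claw":{"type":"number"}}}}},"required":["steps"]}

```bash
ls; mkdir -p pics
python3 - <<'E'
from plant import manip
import cv2,numpy as np
print(manip.sense())
for n in ["scene","top","wrist"]:
    c=manip.calibration(n); p,d=manip.get_image(n)
    cv2.imwrite(f"pics/{n}0.png",p[:,:,::-1]); np.savez(f"pics/{n}0.npz",p=p,d=d,**c)
    print(n,c)
E
```

```text
pics
{'clock': 0.0, 'joint_positions': array([-1.15362658,  0.33290037, -0.06468816,  1.46095595,  0.02159257,
        1.3499096 , -0.08849417]), 'qd': array([-6.89345495e-04, -9.89223130e-04,  5.86360230e-04, -9.38238649e-04,
       -4.31826029e-04,  9.64911312e-05, -2.43371320e-04]), 'tau': array([-2.28807266e-06, -6.25449443e+01,  4.92583110e-02, -3.91619682e+01,
        1.61854934e-02,  9.80571087e-03, -1.56939814e-05]), 'eef_pos': array([0.26593341, 0.56519164, 0.24149111]), 'ee_rot': array([ 2.18110226e-01,  9.75923861e-01, -7.27713567e-04, -1.29011396e-04]), 'contact_force': array([-0.14894488,  1.19490726, -0.36142915]), 'moment': array([0.03118025, 0.05948046, 0.01869106]), 'finger_gap': 0.0853948812346067}
scene {'K': array([[527.57326305,   0.        , 288.04267404],
       [  0.        , 527.57326305, 215.97808582],
       [  0.        ,   0.        ,   1.        ]]), 'R': array([[ 0.39006356,  0.92077582, -0.00472218],
       [ 0.74758607, -0.3196817 , -0.58216723],
       [-0.5375551 ,  0.22355199, -0.81305536]]), 't': array([-0.29330942, -0.2374894 ,  1.94814264])}
top {'K': array([[490.46111289,   0.        , 277.06450919],
       [  0.        , 490.46111289, 215.93383365],
       [  0.        ,   0.        ,   1.        ]]), 'R': array([[-0.0184103 , -0.99971392, -0.01526886],
       [-0.99559734,  0.01973402, -0.09163245],
       [ 0.09190755,  0.01351466, -0.99567583]]), 't': array([0.15786085, 0.49907402, 1.628344  ])}
wrist {'K': array([[345.90635889,   0.        , 282.57378663],
       [  0.        , 345.90635889, 205.18658489],
       [  0.        ,   0.        ,   1.        ]]), 'R': array([[ 0.42583196,  0.90480152, -0.00116575],
       [ 0.87028256, -0.40923294,  0.27411069],
       [ 0.24753871, -0.11773962, -0.96169744]]), 't': array([-0.62471433, -0.03571894,  0.37904839])}
```

View pics/scene0.png

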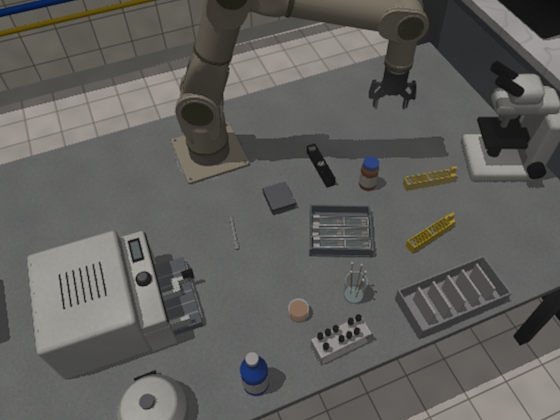

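View pics/top0.png

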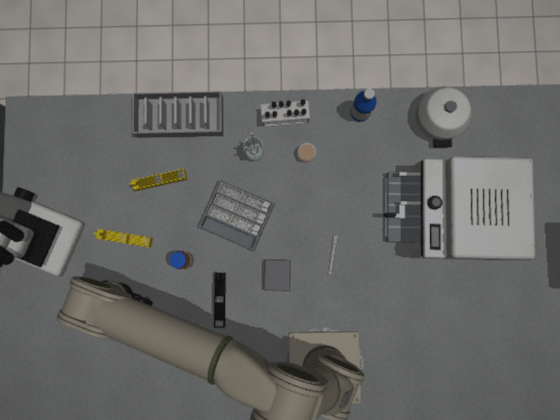

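View pics/wrist0.png

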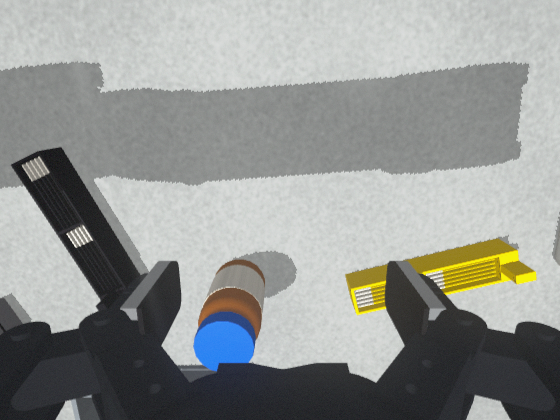

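The scene picture has the carrier at about (341,231) and the scanner at (110,300), with its bay facing +y. In the top picture they're at (237,214) and (450,210). The lookalikes (black and yellow) are at top (219,300), (158,180) and (123,238). I'll crop in closer next.

Run:
```python
import cv2,numpy as np
t=cv2.imread("pics/top0.png"); s=cv2.imread("pics/scene0.png")
a=cv2.resize(t[165:265,185:290],(400,380),interpolation=cv2.INTER_CUBIC)
b=cv2.resize(s[195:265,295:385],(400,380),interpolation=cv2.INTER_CUBIC)
c=cv2.resize(t[145:270,375:455],(400,380),interpolation=cv2.INTER_CUBIC)
cv2.imwrite("pics/c1.png",np.hstack([a,b]))
d=cv2.resize(s[220:350,110:215],(400,380),interpolation=cv2.INTER_CUBIC)
cv2.imwrite("pics/c2.png",np.hstack([c,d]))
```

```text
(no output)
```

View pics/c1.png

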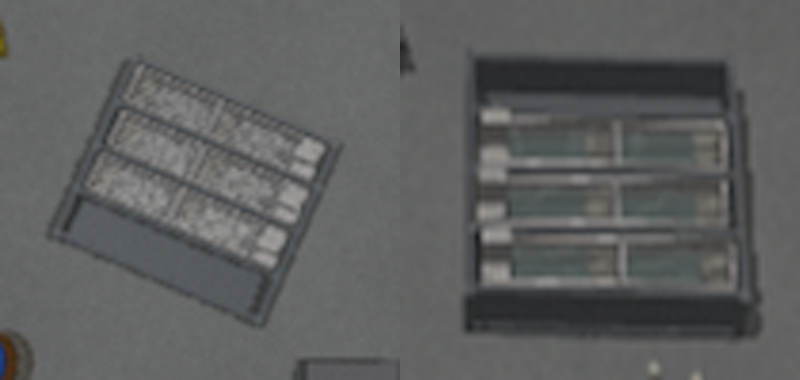

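View pics/c2.png

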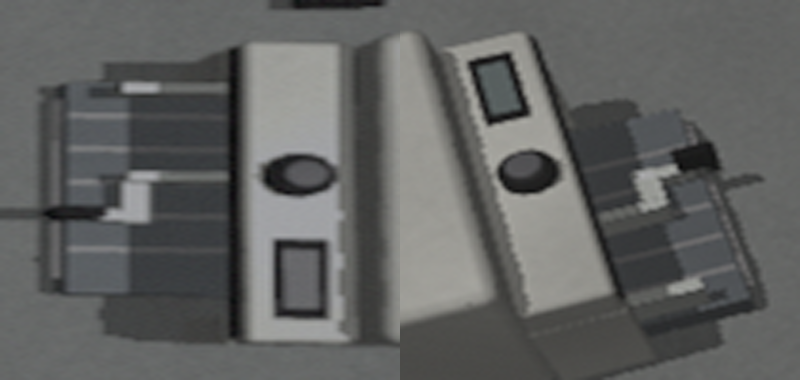

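The carrier holds three white magazines with their lugs at its right end. The slot nearest the robot is empty. The guide is partly closed, with its face roughly 95 mm from the wall, so it has to be opened first. Next I'll measure the carrier and scanner.

```bash
cat > h.py <<'E'
import numpy as np,cv2
from scipy.spatial.transform import Rotation as Ro
def load(n):
    z=np.load(f"pics/{n}.npz"); return z['p'],z['d'],z['K'],z['R'],z['t']
def cloud(d,K,R,t):
    v,u=np.mgrid[:d.shape[0],:d.shape[1]]
    c=np.stack([(u-K[0,2])/K[0,0]*d,(v-K[1,2])/K[1,1]*d,d],-1)
    w=(c-t)@R; w[d<=0]=np.nan
    return w
def ray(u,v,z,K,R,t):
    r=R.T@np.linalg.inv(K)@np.array([u,v,1.]); o=-R.T@t
    return o+r*(z-o[2])/r[2]
def proj(X,K,R,t):
    c=K@(R@np.asarray(X)+t); return c[:2]/c[2]
def snap(n,name):
    from plant import manip
    c=manip.calibration(n); p,d=manip.get_image(n)
    cv2.imwrite(f"pics/{name}.png",p[:,:,::-1]); np.savez(f"pics/{name}.npz",p=p,d=d,**c)
E
python3 - <<'E'
from h import *
for n in ["top0","scene0"]:
    p,d,K,R,t=load(n); w=cloud(d,K,R,t)
    def rect(m,lab):
        m=m.astype(np.uint8); 
        k,l,st,ce=cv2.connectedComponentsWithStats(m)
        for i in range(1,k):
            if st[i,4]>150:
                pts=w[l==i][:,:2]*1000
                r=cv2.minAreaRect(pts.astype(np.float32)); print(n,lab,st[i],np.round(r[0]),np.round(r[1]),round(r[2],1), np.round(np.median(w[l==i][:,2]),4)); print(np.round(cv2.boxPoints(r)).tolist())
    X,Y,Z=w[...,0],w[...,1],w[...,2]
    reg=(X>0.2)&(X<0.85)&(Y<-0.05)
    rect((Z>.14)&(Z<.168)&reg,"hood"); rect((Z>.185)&(Z<.215)&reg,"house")
    rect((Z>.02)&(Z<.04)&reg,"deck")
    rect((Z>.034)&(Z<.05)&(X>.3)&(X<.8)&(Y>0)&(Y<.4),"carrier")
    cv2.setUseOptimized(True)
E
```

```text
top0 hood [ 422  158   30  100 2491] [ 509. -343.] [ 83. 310.] 88.6 0.154
[[353.0, -381.0], [663.0, -388.0], [665.0, -305.0], [355.0, -297.0]]
top0 house [ 450  156   86  104 8481] [ 502. -501.] [251. 310.] 87.5 0.1986
[[342.0, -620.0], [652.0, -634.0], [662.0, -383.0], [353.0, -369.0]]
top0 deck [416 114  37  33 185] [ 770. -381.] [158.  53.] 54.2 0.0268
[[703.0, -429.0], [746.0, -460.0], [838.0, -332.0], [795.0, -301.0]]
top0 deck [ 386  172   35   41 1012] [ 573. -277.] [115. 137.] 86.9 0.0291
[[502.0, -331.0], [638.0, -338.0], [645.0, -224.0], [508.0, -216.0]]
top0 deck [ 386  205   35   37 1000] [ 470. -273.] [114. 122.] 88.7 0.0293
[[408.0, -328.0], [529.0, -331.0], [532.0, -217.0], [410.0, -215.0]]
top0 carrier [299 143  17  18 227] [717.  43.] [54. 58.] 88.9 0.0401
[[688.0, 16.0], [746.0, 15.0], [747.0, 70.0], [689.0, 71.0]]
top0 carrier [ 202  179   73   72 1203] [511. 283.] [201. 178.] 65.6 0.0408
[[388.0, 229.0], [550.0, 155.0], [633.0, 338.0], [471.0, 412.0]]
scene0 hood [  42  230  126  132 3066] [ 508. -462.] [319. 317.] 87.6 0.1533
[[343.0, -615.0], [659.0, -628.0], [6
[... 177 characters left out ...]

scene0 deck [155 257  33  36 633] [ 464. -261.] [ 94. 105.] 87.5 0.0285
[[409.0, -305.0], [514.0, -310.0], [518.0, -216.0], [413.0, -211.0]]
scene0 deck [ 164  277   39   58 1083] [ 580. -266.] [ 95. 162.] 86.7 0.0288
[[497.0, -308.0], [659.0, -318.0], [664.0, -223.0], [502.0, -214.0]]
scene0 deck [ 61 336 115  42 373] [ 661. -470.] [315.  10.] 87.8 0.0305
[[650.0, -627.0], [660.0, -627.0], [672.0, -312.0], [662.0, -312.0]]
scene0 carrier [ 310  203   64   49 1703] [514. 286.] [200. 184.] 65.5 0.0393
[[389.0, 233.0], [557.0, 157.0], [639.0, 339.0], [472.0, 415.0]]
scene0 carrier [289 298  20  20 309] [724.  45.] [56. 62.] 67.0 0.04
[[685.0, 32.0], [742.0, 8.0], [763.0, 59.0], [707.0, 83.0]]
```

Run:
```python
from h import *
yaw=np.deg2rad(-2.5); O=np.array([.627,-.379]); A=np.array([[np.cos(yaw),np.sin(yaw)],[-np.sin(yaw),np.cos(yaw)]])
for n in ["top0","scene0"]:
    p,d,K,R,t=load(n); w=cloud(d,K,R,t)
    s=(w[...,:2]-O)@A.T*1000; Z=w[...,2]*1000
    def show(lab,m):
        if m.sum(): print(n,lab,m.sum(),"x",np.round(np.percentile(s[m][:,0],[2,50,98])),"y",np.round(np.percentile(s[m][:,1],[2,50,98])),"z",np.round(np.percentile(Z[m],[2,50,98])))
    bay=(s[...,1]>85)&(s[...,1]<200)&(s[...,0]<30)&(s[...,0]>-260)
    show("wall",bay&(s[...,0]>-20)&(Z>50)&(Z<75)&(s[...,1]<130))
    show("plate",bay&(s[...,0]<-40)&(Z>55)&(Z<75)&(s[...,1]<118))
    show("fin",bay&(Z>75))
    show("finarm",bay&(s[...,1]>125)&(Z>50)&(Z<75))
    show("key",(s[...,0]<40)&(s[...,0]>-270)&(s[...,1]>5)&(s[...,1]<68)&(Z>158)&(Z<185))
    dark=(p.max(-1)<45)&bay&(s[...,1]>130); show("dark",dark)
```

```text
top0 wall 48 x [-6. -1.  6.] y [ 86. 103. 121.] z [55. 63. 72.]
top0 plate 43 x [-142.  -99.  -92.] y [ 88. 105. 117.] z [55. 61. 69.]
top0 fin 33 x [-142. -137. -131.] y [135. 154. 167.] z [76. 79. 91.]
top0 finarm 29 x [-143. -141. -131.] y [125. 143. 169.] z [51. 63. 75.]
top0 key 392 x [-259. -110.   23.] y [ 7. 34. 61.] z [158. 161. 179.]
top0 dark 38 x [-143. -141. -135.] y [141. 157. 168.] z [34. 76. 91.]
scene0 wall 83 x [-1.  7. 13.] y [ 86. 106. 123.] z [51. 62. 71.]
scene0 plate 56 x [-115.  -91.  -84.] y [ 86. 103. 117.] z [55. 60. 68.]
scene0 fin 39 x [-138. -131. -125.] y [137. 155. 169.] z [75. 79. 84.]
scene0 finarm 66 x [-136. -128. -124.] y [128. 151. 170.] z [51. 60. 74.]
scene0 key 310 x [-242.  -97.   15.] y [ 9. 36. 62.] z [158. 163. 179.]
scene0 dark 97 x [-138. -128.   17.] y [135. 151. 166.] z [ 7. 65. 82.]
```

```bash
cat >> h.py <<'E'
def delta(pos,yaw):
    """tool-frame mm shift & deg rotvec to reach pos (m), tool down with tool-y at world yaw deg"""
    from plant import manip
    s=manip.sense(); R0=Ro.from_quat(s['ee_rot'])
    best=None
    for y in (yaw,yaw+180):
        a=np.deg2rad(y); ty=np.array([np.cos(a),np.sin(a),0]); tz=np.array([0,0,-1.]); tx=np.cross(ty,tz)
        rv=np.rad2deg((R0.inv()*Ro.from_matrix(np.stack([tx,ty,tz],1))).as_rotvec())
        if best is None or np.linalg.norm(rv)<np.linalg.norm(best): best=rv
    tr=R0.inv().apply(np.asarray(pos)-s['eef_pos'])*1000
    return np.round(tr,1),np.round(best,2)
def st():
    from plant import manip
    s=manip.sense(); R=Ro.from_quat(s['ee_rot']).as_matrix()
    print('t',round(s['clock'],2),'pos',np.round(s['eef_pos']*1000,1),'tooly',round(np.rad2deg(np.arctan2(R[1,1],R[0,1])),2),'tz',np.round(R[:,2],3),'F',np.round(s['contact_force'],1),'M',np.round(s['moment'],2),'gap',round(s['finger_gap']*1000,1),'q',np.round(s['joint_positions'],2))
E
python3 - <<'E'
from h import *
st()
p,d,K,R,t=load("wrist0")
s=[.26593,.56519,.24149]; Rt=Ro.from_quat([.2181102,.9759238,-.0007277,-.000129]).as_matrix()
print("cam in tool",Rt.T@(-R.T@t-s), "opt axis in tool",Rt.T@R[2], "cam x in tool",Rt.T@R[0])
print(delta([.54,.22,.30],-24.4))
print(delta([.499,-.219,.2],-2.5))
E
```

```text
t 0.15 pos [266.  565.3 241.7] tooly 64.8 tz [-0.    -0.001 -1.   ] F [-0.3  0.3  0.3] M [ 0.03  0.01 -0.01] gap 85.8 q [-1.15  0.33 -0.06  1.46  0.02  1.35 -0.09]
cam in tool [ 0.06947961  0.00033728 -0.13210775] opt axis in tool [-2.74047599e-01  2.64426685e-04  9.61716093e-01] cam x in tool [-1.26063695e-04  9.99999944e-01 -3.10875657e-04]
(array([-395. , -195.8,  -58.1]), array([-5.00e-02,  5.00e-02,  8.92e+01]))
(array([-544.8, -610.4,   42.4]), array([-5.00e-02,  4.00e-02,  6.73e+01]))
```

Call:
{"api": "drive_tool", "payload": {"steps": [{"translation": [-40, -20, -6], "rotation": [0, 0, 8]}, {"translation": [-80, -40, -12], "rotation": [0, 0, 16]}, {"translation": [-120, -60, -18], "rotation": [0, 0, 24]}, {"translation": [-160, -80, -24], "rotation": [0, 0, 32]}, {"translation": [-200, -100, -30], "rotation": [0, 0, 40]}]}}

```text
schema error: expected keys rotation, translation, claw
```

Call:
{"api": "drive_tool", "payload": {"steps": [{"translation": [-35, 9, 0], "rotation": [0, 0, 8]}, {"translation": [-70, 17, 0], "rotation": [0, 0, 16]}, {"translation": [-105, 26, 0], "rotation": [0, 0, 24]}, {"translation": [-140, 34, 0], "rotation": [0, 0, 32]}, {"translation": [-175, 43, 0], "rotation": [0, 0, 40]}]}}

```text
schema error: expected keys rotation, translation, claw
```

Run:
```python
from h import *
st()
print(delta([.52,.23,.26],-24.4))
```

```text
t 0.15 pos [266.  565.3 241.7] tooly 64.8 tz [-0.    -0.001 -1.   ] F [-0.3  0.3  0.3] M [ 0.03  0.01 -0.01] gap 85.8 q [-1.15  0.33 -0.06  1.46  0.02  1.35 -0.09]
(array([-372.6, -195.3,  -18.1]), array([-5.00e-02,  5.00e-02,  8.92e+01]))
```

Call:
{"api": "drive_tool", "payload": {"steps": [{"translation": [-40, -20, -4], "rotation": [0, 0, 8], "claw": 0.33}, {"translation": [-80, -40, -8], "rotation": [0, 0, 16], "claw": 0.33}, {"translation": [-120, -60, -12], "rotation": [0, 0, 24], "claw": 0.33}, {"translation": [-160, -80, -16], "rotation": [0, 0, 32], "claw": 0.33}, {"translation": [-200, -100, -20], "rotation": [0, 0, 40], "claw": 0.33}]}}

```text
clock: 0.65
eef_pos: [0.4052, 0.388, 0.2619]
ee_rot: [0.541, 0.841, -0.001, 0.0]
contact_force: [1.8, 0.1, -0.4]
finger_gap: 0.028
```

Call:
{"api": "drive_tool", "payload": {"steps": [{"translation": [-38, 8, 0], "rotation": [0, 0, 8], "claw": 0.33}, {"translation": [-76, 15, 0], "rotation": [0, 0, 16], "claw": 0.33}, {"translation": [-114, 22, 0], "rotation": [0, 0, 24], "claw": 0.33}, {"translation": [-152, 29, 0], "rotation": [0, 0, 32], "claw": 0.33}, {"translation": [-190, 37, 0], "rotation": [0, 0, 40], "claw": 0.33}]}}

```text
clock: 1.15
eef_pos: [0.5181, 0.2289, 0.2619]
ee_rot: [0.798, 0.603, -0.001, 0.0]
contact_force: [1.3, 0.5, 0.1]
finger_gap: 0.0281
```

Run:
```python
from h import *
st()
print(delta([.52,.23,.26],-24.4))
```

```text
t 1.15 pos [518.1 228.9 261.9] tooly -15.85 tz [-0.001 -0.001 -1.   ] F [1.3 0.5 0.1] M [-0.03 -0.03 -0.01] gap 28.1 q [-0.78  0.19  0.33  1.61 -0.06  1.35 -0.72]
(array([1.5, 1.5, 1.9]), array([-0.02,  0.07,  8.55]))
```

Call:
{"api": "drive_tool", "payload": {"steps": [{"translation": [0, 0, 0], "rotation": [0, 0, 8.5], "claw": 0.33}, {"translation": [0, 0, 0], "rotation": [0, 0, 8.5], "claw": 0.33}, {"translation": [0, 0, 0], "rotation": [0, 0, 8.5], "claw": 0.33}]}}

```text
clock: 1.45
eef_pos: [0.5175, 0.2298, 0.2617]
ee_rot: [0.839, 0.544, -0.001, -0.0]
contact_force: [0.2, 0.8, -0.2]
finger_gap: 0.0283
```

Run:
```python
from h import *
st(); snap("wrist","w1"); snap("top","t1")
```

```text
t 1.45 pos [517.5 229.8 261.7] tooly -24.03 tz [-0.001 -0.001 -1.   ] F [ 0.2  0.8 -0.2] M [ 0.03  0.01 -0.01] gap 28.3 q [-0.79  0.19  0.34  1.61 -0.07  1.35 -0.86]
```

View pics/w1.png

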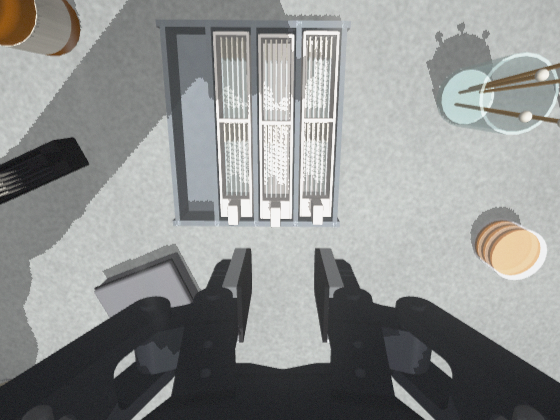

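The wrist picture shows three white magazines in the carrier, with lug tops at about (234,214), (275,216) and (318,214). The left slot is empty. The black magazine at (40,170) is a decoy, and the yellow ones are out of view. I'll measure the lugs using height.

```bash
python3 - <<'E'
from h import *
p,d,K,R,t=load("w1"); w=cloud(d,K,R,t); Z=w[...,2]
m=((Z>.058)&(Z<.08)); m[:190]=0; m[240:]=0; m[:,:215]=0; m[:,340:]=0
k,l,s_,c=cv2.connectedComponentsWithStats(m.astype(np.uint8))
for i in range(1,k):
    if s_[i,4]>20:
        q=w[l==i]; print(s_[i],np.round(c[i]),"mid",np.round((q.min(0)+q.max(0))/2*1000,1),np.round(np.median(q,0)*1000,1), cv2.minAreaRect((q[:,:2]*1000).astype(np.float32)))
# carrier rim rect
X,Y=w[...,0],w[...,1]
m=(Z>.034)&(Z<.05); m[:, :150]=0; m[:,360:]=0; m[232:]=0
k,l,s_,c=cv2.connectedComponentsWithStats(m.astype(np.uint8)); i=1+np.argmax(s_[1:,4])
print(cv2.minAreaRect((w[l==i][:,:2]*1000).astype(np.float32)),np.median(Z[l==i]))
E
python3 - <<'E'
import cv2
im=cv2.imread('pics/w1.png'); cv2.imwrite('pics/w1c.png',cv2.resize(im[150:240,160:350],None,fx=4,fy=4,interpolation=cv2.INTER_CUBIC))
E
```

```text
[228 203  11  22 233] [233. 214.] mid [458.6 219.7  64.4] [459.6 220.6  68.1] ((458.9663391113281, 219.826416015625), (19.708608627319336, 9.697303771972656), 64.9002685546875)
[312 203  11  22 237] [317. 214.] mid [535.2 186.   64.5] [535.4 187.   68.2] ((535.23291015625, 185.72230529785156), (20.33234214782715, 9.922525405883789), 66.0921859741211)
[270 205  11  22 226] [275. 215.] mid [496.  200.9  64.4] [496.5 202.2  68.2] ((496.2310485839844, 200.96786499023438), (19.764419555664062, 9.997991561889648), 65.82832336425781)
((510.594482421875, 283.19403076171875), (200.88827514648438, 178.8425750732422), 65.55946350097656) 0.042048702879310805
```

View pics/w1c.png

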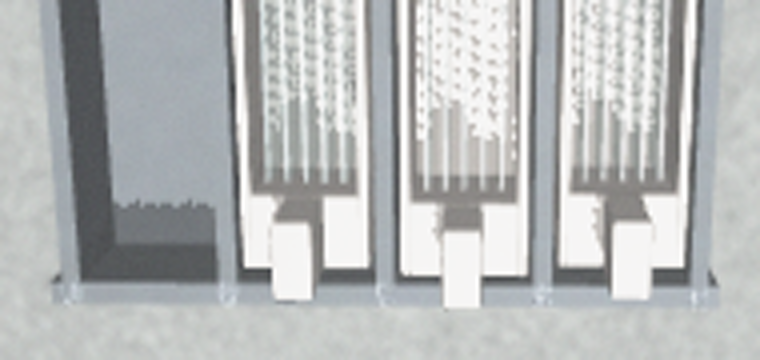

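Call:
{"api": "drive_tool", "payload": {"steps": [{"translation": [-40, 16, 0], "rotation": [0, 0, -5], "claw": 0.6}, {"translation": [-80, 31, 0], "rotation": [0, 0, -10], "claw": 0.6}, {"translation": [-120, 47, 0], "rotation": [0, 0, -15], "claw": 0.6}, {"translation": [-160, 62, 0], "rotation": [0, 0, -20], "claw": 0.6}, {"translation": [-200, 78, 0], "rotation": [0, 0, -21.5], "claw": 0.6}]}}

```text
clock: 2.05
eef_pos: [0.5067, 0.015, 0.2621]
ee_rot: [0.72, 0.694, -0.0, -0.0]
contact_force: [0.4, 0.4, -0.3]
finger_gap: 0.0513
```

Call:
{"api": "drive_tool", "payload": {"steps": [{"translation": [-45, 0, 0], "rotation": [0, 0, 0], "claw": 0.6}, {"translation": [-90, 0, 0], "rotation": [0, 0, 0], "claw": 0.6}, {"translation": [-135, 0, 0], "rotation": [0, 0, 0], "claw": 0.6}, {"translation": [-135, 0, 0], "rotation": [0, 0, 0], "claw": 0.6}, {"translation": [-135, 0, 0], "rotation": [0, 0, 0], "claw": 0.6}]}}

```text
clock: 2.55
eef_pos: [0.5018, -0.12, 0.2622]
ee_rot: [0.719, 0.695, -0.0, -0.0]
contact_force: [-0.1, 0.6, -0.7]
finger_gap: 0.0514
```

Run:
```python
from h import *
st(); snap("wrist","w2"); snap("top","t2")
```

```text
t 2.55 pos [ 501.8 -120.   262.2] tooly -2.02 tz [-0.001 -0.    -1.   ] F [-0.1  0.6 -0.7] M [0.04 0.02 0.02] gap 51.4 q [-0.42  0.07  0.6   1.74 -0.04  1.34  0.15]
```

View pics/w2.png

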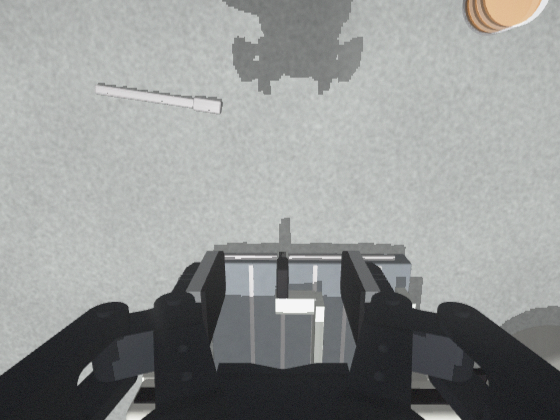

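The wrist picture shows the deck's front edge at row 258, from column 215 to 410. The black fin is at (283,275), with the white guide arm and plate at (300-320,305-350).

Run:
```python
from h import *
p,d,K,R,t=load("w2"); w=cloud(d,K,R,t); Z=w[...,2]*1000
v,u=np.mgrid[:420,:560]
box=(v>215)&(v<375)&(u>225)&(u<342)
def show(lab,m):
    q=w[m]*1000; 
    if len(q): r=cv2.minAreaRect(q[:,:2].astype(np.float32)); print(lab,len(q),np.round(np.median(q,0),1),np.round(r[0],1),np.round(r[1],1),round(r[2],1))
show("fintop",box&(Z>74)&(Z<90)&(u<300))
show("fin all",box&(Z>50)&(Z<90)&(u<292))
show("plate",box&(Z>58)&(Z<72)&(u>295))
show("white arm",box&(Z>40)&(Z<90)&(p.min(-1)>150))
# deck front edge: per column, first row with z>20
E=[]
for c in list(range(228,276))+list(range(292,340)):
    col=Z[200:300,c]; r=np.where((col>26)&(col<34))[0]
    if len(r): E.append(w[200+r[0],c]*1000)
E=np.array(E); print(np.median(E[:,2]), np.polyfit(E[:,0],E[:,1],1), np.rad2deg(np.arctan(np.polyfit(E[:,0],E[:,1],1)[0])))
f=np.polyfit(E[:,0],E[:,1],1); print("res",np.std(E[:,1]-np.polyval(f,E[:,0])),"at x=500",np.polyval(f,500))
m=(Z>25)&(Z<36)&(v>240)&(v<300); print("deck x extents",np.nanmin(w[m][:,0]),np.nanmax(w[m][:,0]))
```

```text
fintop 352 [ 497.8 -220.5   80.3] [ 498.1 -222. ] [33.7 11.1] 87.9
fin all 739 [ 497.7 -228.6   71.3] [ 497.9 -240.5] [70.8 18.1] 88.3
plate 565 [ 535.2 -292.3   64.3] [ 535.6 -296.2] [74.7 10.2] 87.7
white arm 1119 [ 527.4 -270.    53.3] [ 514.1 -284.7] [92.  53.7] 87.3
27.55016034261899 [-4.15517767e-02 -2.02074877e+02] -2.379372699303824
res 0.33474652156384266 at x=500 -222.85076576425345
deck x extents 0.42693418441546127 0.64630207828825
```

Call:
{"api": "drive_tool", "payload": {"steps": [{"translation": [-40, 0, 30], "rotation": [0, 0, 0.3], "claw": 0.6}, {"translation": [-80, 0, 60], "rotation": [0, 0, 0.3], "claw": 0.6}, {"translation": [-102, 0, 100], "rotation": [0, 0, 0.3], "claw": 0.6}, {"translation": [-102, 0, 130], "rotation": [0, 0, 0.3], "claw": 0.6}, {"translation": [-102, 0, 150], "rotation": [0, 0, 0.3], "claw": 0.6}]}}

```text
clock: 3.15
eef_pos: [0.4981, -0.2187, 0.1095]
ee_rot: [0.72, 0.694, -0.001, -0.002]
contact_force: [0.9, 1.5, 0.6]
finger_gap: 0.0514
```

Call:
{"api": "drive_tool", "payload": {"steps": [{"translation": [0, 0, 30], "rotation": [0, 0, 0], "claw": 0.6}, {"translation": [0, 0, 53], "rotation": [0, 0, 0], "claw": 0.6}, {"translation": [0, 0, 53], "rotation": [0, 0, 0], "claw": 0.4}, {"translation": [0, 0, 53], "rotation": [0, 0, 0], "claw": 0.2}, {"translation": [0, 0, 53], "rotation": [0, 0, 0], "claw": 0.0}]}}

```text
clock: 3.65
eef_pos: [0.4989, -0.2182, 0.0578]
ee_rot: [0.719, 0.695, -0.0, -0.001]
contact_force: [-0.4, 2.2, -1.0]
finger_gap: 0.0114
```

Call:
{"api": "drive_tool", "payload": {"steps": [{"translation": [0, 0, 0], "rotation": [0, 0, 0], "claw": 0.0}, {"translation": [0, 0, 0], "rotation": [0, 0, 0], "claw": 0.0}, {"translation": [0, 0, 0], "rotation": [0, 0, 0], "claw": 0.0}]}}

```text
clock: 3.95
eef_pos: [0.4987, -0.2182, 0.0579]
ee_rot: [0.719, 0.695, -0.0, -0.001]
contact_force: [-0.3, -1.5, -9.3]
finger_gap: 0.0111
```

Run:
```python
from h import *
st()
```

```text
t 3.95 pos [ 498.7 -218.2   57.9] tooly -1.98 tz [-0.002  0.001 -1.   ] F [-0.3 -1.5 -9.3] M [-0.25 -0.15 -0.28] gap 11.1 q [-0.2   0.39  0.62  1.9  -0.28  0.94  0.52]
```

Call:
{"api": "drive_tool", "payload": {"steps": [{"translation": [0, -15, 0], "rotation": [0, 0, 0], "claw": 0.0}, {"translation": [0, -35, 0], "rotation": [0, 0, 0], "claw": 0.0}, {"translation": [0, -55, 0], "rotation": [0, 0, 0], "claw": 0.0}, {"translation": [0, -75, 0], "rotation": [0, 0, 0], "claw": 0.0}, {"translation": [0, -84, 0], "rotation": [0, 0, 0], "claw": 0.0}]}}

```text
clock: 4.45
eef_pos: [0.4135, -0.2148, 0.058]
ee_rot: [0.719, 0.695, 0.0, -0.002]
contact_force: [3.1, -0.8, -19.0]
finger_gap: 0.0109
```

Call:
{"api": "drive_tool", "payload": {"steps": [{"translation": [0, -2, 0], "rotation": [0, 0, 0], "claw": 0.0}, {"translation": [0, -4, 0], "rotation": [0, 0, 0], "claw": 0.0}]}}

```text
clock: 4.65
eef_pos: [0.4097, -0.2147, 0.058]
ee_rot: [0.719, 0.695, 0.0, -0.001]
contact_force: [1.5, -1.3, -16.8]
finger_gap: 0.0111
```

Call:
{"api": "drive_tool", "payload": {"steps": [{"translation": [0, -2, 0], "rotation": [0, 0, 0], "claw": 0.0}, {"translation": [0, -4, 0], "rotation": [0, 0, 0], "claw": 0.0}]}}

```text
clock: 4.85
eef_pos: [0.406, -0.2145, 0.0579]
ee_rot: [0.719, 0.695, -0.0, -0.001]
contact_force: [2.2, -0.2, -14.2]
finger_gap: 0.0114
```

Call:
{"api": "drive_tool", "payload": {"steps": [{"translation": [0, -2, 0], "rotation": [0, 0, 0], "claw": 0.0}]}}

```text
clock: 4.95
eef_pos: [0.4042, -0.2144, 0.0579]
ee_rot: [0.719, 0.695, -0.0, -0.001]
contact_force: [1.7, -0.3, -15.5]
finger_gap: 0.0112
```

Call:
{"api": "drive_tool", "payload": {"steps": [{"translation": [0, -2, 0], "rotation": [0, 0, 0], "claw": 0.0}]}}

```text
clock: 5.05
eef_pos: [0.4023, -0.2144, 0.0579]
ee_rot: [0.719, 0.695, -0.0, -0.001]
contact_force: [2.0, -0.9, -14.7]
finger_gap: 0.0108
```

Call:
{"api": "drive_tool", "payload": {"steps": [{"translation": [0, -2, 0], "rotation": [0, 0, 0], "claw": 0.0}]}}

```text
clock: 5.15
eef_pos: [0.4002, -0.2143, 0.058]
ee_rot: [0.719, 0.695, -0.0, -0.001]
contact_force: [1.8, -0.7, -15.7]
finger_gap: 0.011
```

Call:
{"api": "drive_tool", "payload": {"steps": [{"translation": [0, -2, 0], "rotation": [0, 0, 0], "claw": 0.0}]}}

```text
clock: 5.25
eef_pos: [0.3984, -0.2143, 0.058]
ee_rot: [0.719, 0.695, -0.0, -0.001]
contact_force: [13.9, -1.3, -23.3]
finger_gap: 0.0108
```

Call:
{"api": "drive_tool", "payload": {"steps": [{"translation": [0, -2, 0], "rotation": [0, 0, 0], "claw": 0.0}]}}

```text
clock: 5.35
eef_pos: [0.3983, -0.2143, 0.0581]
ee_rot: [0.719, 0.695, 0.001, 0.001]
contact_force: [22.5, -4.2, -40.3]
finger_gap: 0.011
```

Call:
{"api": "drive_tool", "payload": {"steps": [{"translation": [0, 1, 0], "rotation": [0, 0, 0], "claw": 0.0}, {"translation": [0, 1, 0], "rotation": [0, 0, 0], "claw": 0.35}, {"translation": [0, 1, 0], "rotation": [0, 0, 0], "claw": 0.35}]}}

```text
clock: 5.65
eef_pos: [0.4003, -0.2148, 0.0592]
ee_rot: [0.719, 0.695, 0.001, 0.002]
contact_force: [-0.2, -0.0, -0.3]
finger_gap: 0.0301
```

Call:
{"api": "drive_tool", "payload": {"steps": [{"translation": [0, 0, -20], "rotation": [0, 0, 0], "claw": 0.35}, {"translation": [0, 0, -60], "rotation": [0, 0, 0], "claw": 0.35}, {"translation": [0, 0, -105], "rotation": [0, 0, 0], "claw": 0.35}, {"translation": [0, 0, -140], "rotation": [0, 0, 0], "claw": 0.33}, {"translation": [0, 0, -140], "rotation": [0, 0, 0], "claw": 0.33}]}}

```text
clock: 6.15
eef_pos: [0.4022, -0.2161, 0.2045]
ee_rot: [0.719, 0.695, 0.004, 0.005]
contact_force: [0.8, -0.6, -0.1]
finger_gap: 0.0283
```

Run:
```python
from h import *
st()
print(delta([.5352,.1857,.15],-24.4))
p,d,K,R,t=load("w1"); w=cloud(d,K,R,t)
print("beaker",np.round(np.nanmedian(w[80:110,450:480].reshape(-1,3),0),3))
snap("top","t3")
```

```text
t 6.15 pos [ 402.2 -216.1  204.5] tooly -1.96 tz [ 0.014 -0.002 -1.   ] F [ 0.8 -0.6 -0.1] M [-0.06  0.02 -0.04] gap 28.3 q [-0.31 -0.07  0.69  1.98  0.05  1.21  0.33]
(array([406.2, 118.5,  55.7]), array([ 0.81, -0.09, 22.44]))
beaker [0.701 0.236 0.062]
```

Call:
{"api": "drive_tool", "payload": {"steps": [{"translation": [41, 12, 0], "rotation": [0.8, 0, 4.5], "claw": 0.33}, {"translation": [82, 24, 0], "rotation": [0.8, 0, 9], "claw": 0.33}, {"translation": [123, 36, 0], "rotation": [0.8, 0, 13.5], "claw": 0.33}, {"translation": [164, 48, 0], "rotation": [0.8, 0, 18], "claw": 0.33}, {"translation": [205, 60, 0], "rotation": [0.8, 0, 22.4], "claw": 0.33}]}}

```text
clock: 6.7
eef_pos: [0.4681, -0.0111, 0.202]
ee_rot: [0.841, 0.541, -0.001, -0.002]
contact_force: [0.3, -0.2, 0.2]
finger_gap: 0.0282
```

Call:
{"api": "drive_tool", "payload": {"steps": [{"translation": [45, -5, 0], "rotation": [0, 0, 0], "claw": 0.33}, {"translation": [90, -10, 0], "rotation": [0, 0, 0], "claw": 0.33}, {"translation": [135, -15, 0], "rotation": [0, 0, 0], "claw": 0.33}, {"translation": [175, -19, 10], "rotation": [0, 0, 0], "claw": 0.33}, {"translation": [208, -23, 30], "rotation": [0, 0, 0], "claw": 0.33}]}}

```text
clock: 7.2
eef_pos: [0.5344, 0.1905, 0.1721]
ee_rot: [0.841, 0.541, 0.0, -0.002]
contact_force: [-0.1, -0.2, 0.8]
finger_gap: 0.0283
```

Run:
```python
from h import *
st(); snap("wrist","w3")
print(delta([.5352,.1857,.056],-24.4))
```

```text
t 7.2 pos [534.4 190.5 172.1] tooly -24.45 tz [-0.002  0.004 -1.   ] F [-0.1 -0.2  0.8] M [-0.01 -0.02 -0.02] gap 28.3 q [-0.67  0.26  0.3   1.72 -0.08  1.17 -0.78]
(array([ -7.8,   7.2, 111.4]), array([-0.42,  0.01,  0.26]))
```

View pics/w3.png

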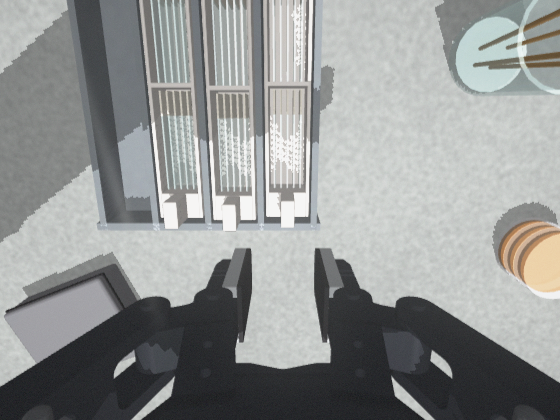

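The wrist picture shows three lugs at (172,213), (230,215) and (287,212). Lug3, at (287,212), sits between the jaws in x. The arm was still settling at that reading, so I'll read it again.

Run:
```python
from h import *
st()
print(delta([.5352,.1857,.056],-24.4))
p,d,K,R,t=load("w3"); w=cloud(d,K,R,t); Z=w[...,2]
m=((Z>.058)&(Z<.08)); m[:190]=0; m[240:]=0; m[:,:150]=0; m[:,300:]=0
k,l,s_,c=cv2.connectedComponentsWithStats(m.astype(np.uint8))
for i in range(1,k):
    if s_[i,4]>20:
        q=w[l==i]; print(np.round(c[i]),np.round(np.median(q,0)*1000,1), cv2.minAreaRect((q[:,:2]*1000).astype(np.float32)))
```

```text
t 7.25 pos [532.5 195.4 167.5] tooly -24.14 tz [-0.007  0.003 -1.   ] F [-3.6  4.5 -4.6] M [ 0.23  0.33 -0.01] gap 28.4 q [-0.68  0.26  0.29  1.72 -0.09  1.17 -0.78]
(array([ -7.8,   7.2, 111.4]), array([-0.42,  0.01,  0.26]))
[287. 212.] [536.1 186.9  68.4] ((535.7323608398438, 185.68966674804688), (20.049266815185547, 9.413312911987305), 65.65376281738281)
[172. 213.] [460.3 220.1  68. ] ((458.81201171875, 219.7091522216797), (20.088274002075195, 10.537827491760254), 65.47904205322266)
[230. 216.] [497.4 201.7  68.2] ((496.3734130859375, 200.93313598632812), (19.723403930664062, 10.014631271362305), 64.99777221679688)
```

Call:
{"api": "drive_tool", "payload": {"steps": [{"translation": [-8, 7, 30], "rotation": [-0.4, 0, 0.3], "claw": 0.33}, {"translation": [-8, 7, 50], "rotation": [-0.4, 0, 0.3], "claw": 0.33}, {"translation": [-8, 7, 70], "rotation": [-0.4, 0, 0.3], "claw": 0.33}, {"translation": [-8, 7, 70], "rotation": [-0.4, 0, 0.3], "claw": 0.33}, {"translation": [-8, 7, 70], "rotation": [-0.4, 0, 0.3], "claw": 0.33}]}}

```text
clock: 7.75
eef_pos: [0.535, 0.185, 0.0973]
ee_rot: [0.841, 0.541, -0.001, -0.0]
contact_force: [-0.1, -0.6, 0.6]
finger_gap: 0.0284
```

Run:
```python
from h import *
st()
print(delta([.5355,.1857,.056],-24.4))
```

```text
t 7.75 pos [535.  185.   97.3] tooly -24.46 tz [-0.001 -0.001 -1.   ] F [-0.1 -0.6  0.6] M [-0.03 -0.06  0.01] gap 28.4 q [-0.66  0.34  0.29  1.8  -0.11  1.03 -0.75]
(array([ 0.8,  0.2, 41.3]), array([-0.05,  0.06, -0.06]))
```

Call:
{"api": "drive_tool", "payload": {"steps": [{"translation": [1, 0, 20], "rotation": [0, 0, 0], "claw": 0.33}, {"translation": [1, 0, 35], "rotation": [0, 0, 0], "claw": 0.33}, {"translation": [1, 0, 41], "rotation": [0, 0, 0], "claw": 0.33}, {"translation": [1, 0, 41], "rotation": [0, 0, 0], "claw": 0.33}, {"translation": [1, 0, 41], "rotation": [0, 0, 0], "claw": 0.2}]}}

```text
clock: 8.25
eef_pos: [0.5358, 0.186, 0.0569]
ee_rot: [0.841, 0.541, -0.0, -0.0]
contact_force: [-0.6, -0.6, 1.2]
finger_gap: 0.0169
```

Call:
{"api": "drive_tool", "payload": {"steps": [{"translation": [0, 0, 0], "rotation": [0, 0, 0], "claw": 0.05}, {"translation": [0, 0, 0], "rotation": [0, 0, 0], "claw": 0.0}, {"translation": [0, 0, 0], "rotation": [0, 0, 0], "claw": 0.0}, {"translation": [0, 0, 0], "rotation": [0, 0, 0], "claw": 0.0}]}}

```text
clock: 8.65
eef_pos: [0.5361, 0.1861, 0.0575]
ee_rot: [0.841, 0.541, 0.0, 0.0]
contact_force: [-0.8, -0.0, 5.0]
finger_gap: 0.0087
```

Call:
{"api": "drive_tool", "payload": {"steps": [{"translation": [0, 0, -8], "rotation": [0, 0, 0], "claw": 0.0}, {"translation": [0, 0, -18], "rotation": [0, 0, 0], "claw": 0.0}, {"translation": [0, 0, -28], "rotation": [0, 0, 0], "claw": 0.0}, {"translation": [0, 0, -38], "rotation": [0, 0, 0], "claw": 0.0}, {"translation": [0, 0, -48], "rotation": [0, 0, 0], "claw": 0.0}]}}

```text
clock: 9.15
eef_pos: [0.5362, 0.1862, 0.1066]
ee_rot: [0.841, 0.541, 0.0, 0.0]
contact_force: [0.9, 1.0, -2.6]
finger_gap: 0.0085
```

Call:
{"api": "drive_tool", "payload": {"steps": [{"translation": [0, 0, -10], "rotation": [0, 0, 0], "claw": 0.0}, {"translation": [0, 0, -25], "rotation": [0, 0, 0], "claw": 0.0}, {"translation": [0, 0, -40], "rotation": [0, 0, 0], "claw": 0.0}, {"translation": [0, 0, -40], "rotation": [0, 0, 0], "claw": 0.0}]}}

```text
clock: 9.55
eef_pos: [0.5375, 0.1867, 0.1494]
ee_rot: [0.841, 0.541, 0.002, 0.0]
contact_force: [-0.0, 0.8, -1.3]
finger_gap: 0.0089
```

Run:
```python
from h import *
st(); snap("wrist","w4"); snap("scene","s4"); st()
```

```text
t 9.55 pos [537.5 186.7 149.4] tooly -24.47 tz [ 0.004  0.002 -1.   ] F [-0.   0.8 -1.3] M [-0.14  0.06 -0.02] gap 8.9 q [-0.67  0.28  0.3   1.75 -0.09  1.12 -0.77]
t 9.65 pos [536.3 186.3 146.9] tooly -24.46 tz [ 0.001  0.001 -1.   ] F [ 0.5 -0.1 -1.6] M [-0.07  0.09 -0.01] gap 8.7 q [-0.67  0.28  0.3   1.75 -0.09  1.12 -0.77]
```

View pics/w4.png

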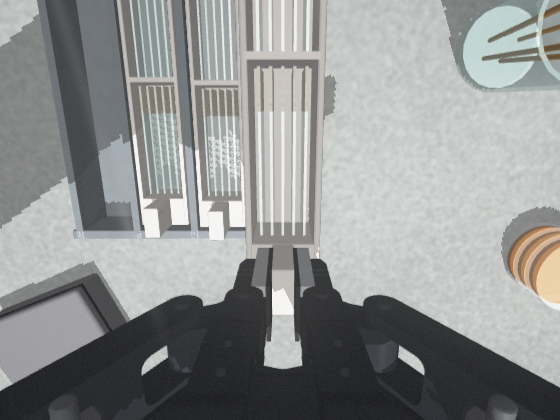

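The magazine is held by its lug between the jaws, with its body running up the picture at (285,150). I'll check how level it is and plan the set-down.

Run:
```python
from h import *
p,d,K,R,t=load("w4"); w=cloud(d,K,R,t)
for r in (30,57,200,246):
    q=w[r-1:r+2,246:320].reshape(-1,3); q=q[q[:,2]>.08]; print(r,np.round(np.median(q,0)*1000,1),np.round(np.percentile(q[:,2],95),4))
p,d,K,R,t=load("s4"); w=cloud(d,K,R,t); Z=w[...,2]
m=(Z>.09)&(Z<.16)&(w[...,1]>.19)&(w[...,1]<.42)&(w[...,0]>.5)&(w[...,0]<.68)
q=w[m]*1000; 
for y in range(200,400,30):
    s=q[(q[:,1]>y)&(q[:,1]<y+30)]; 
    if len(s): print(y,len(s),np.percentile(s[:,2],[10,50,90]))
```

```text
30 [579.7 280.6 106.9] 0.1307
57 [574.2 267.4 134.5] 0.1355
200 [548.1 208.7 112.7] 0.1346
246 [541.3 194.9 134.5] 0.1375
200 150 [104.37997416 122.75091345 130.79816834]
230 169 [103.67088073 123.90139482 132.10162758]
260 176 [103.93838501 123.6385498  131.19376492]
290 166 [104.73662943 123.93414489 131.27301114]
320 128 [108.83889005 125.51245597 132.14275522]
```

Call:
{"api": "drive_tool", "payload": {"steps": [{"translation": [-20, 9, 0], "rotation": [0, 0, 0], "claw": 0.0}, {"translation": [-50, 23, 0], "rotation": [0, 0, 0], "claw": 0.0}, {"translation": [-85, 39, 0], "rotation": [0, 0, 0], "claw": 0.0}, {"translation": [-120, 54, 0], "rotation": [0, 0, 0], "claw": 0.0}, {"translation": [-146, 66, 0], "rotation": [0, 0, 0], "claw": 0.0}]}}

```text
clock: 10.15
eef_pos: [0.5351, 0.0233, 0.146]
ee_rot: [0.841, 0.541, -0.0, 0.0]
contact_force: [-0.3, -0.0, -1.8]
finger_gap: 0.0085
```

Call:
{"api": "drive_tool", "payload": {"steps": [{"translation": [-30, 23, 10], "rotation": [0, 0, -5], "claw": 0.0}, {"translation": [-60, 46, 20], "rotation": [0, 0, -10], "claw": 0.0}, {"translation": [-90, 69, 30], "rotation": [0, 0, -15], "claw": 0.0}, {"translation": [-118, 92, 40], "rotation": [0, 0, -20], "claw": 0.0}, {"translation": [-128, 99, 50], "rotation": [0, 0, -22.1], "claw": 0.0}]}}

```text
clock: 10.65
eef_pos: [0.5715, -0.1389, 0.0949]
ee_rot: [0.723, 0.691, -0.001, 0.0]
contact_force: [-0.1, 0.1, -1.0]
finger_gap: 0.0087
```

Call:
{"api": "drive_tool", "payload": {"steps": [{"translation": [0, 0, 0], "rotation": [0, 0, 0], "claw": 0.0}, {"translation": [0, 0, 0], "rotation": [0, 0, 0], "claw": 0.0}]}}

```text
clock: 10.85
eef_pos: [0.5708, -0.1389, 0.0942]
ee_rot: [0.723, 0.691, -0.002, -0.0]
contact_force: [1.3, 0.9, -1.2]
finger_gap: 0.0088
```

Run:
```python
from h import *
st(); print(delta([.5733,-.1308,.051],-2.3))
```

```text
t 10.85 pos [ 570.8 -138.9   94.2] tooly -2.63 tz [-0.003 -0.002 -1.   ] F [ 1.3  0.9 -1.2] M [-0.08  0.03 -0.02] gap 8.8 q [-0.18  0.39  0.41  1.75 -0.18  1.04  0.25]
(array([ 8.3,  2.2, 43.2]), array([-0.16,  0.13, -0.33]))
```

Call:
{"api": "drive_tool", "payload": {"steps": [{"translation": [8, 2, 15], "rotation": [-0.2, 0.1, -0.3], "claw": 0.0}, {"translation": [8, 2, 28], "rotation": [-0.2, 0.1, -0.3], "claw": 0.0}, {"translation": [8, 2, 36], "rotation": [-0.2, 0.1, -0.3], "claw": 0.0}, {"translation": [8, 2, 40], "rotation": [-0.2, 0.1, -0.3], "claw": 0.0}, {"translation": [8, 2, 43], "rotation": [-0.2, 0.1, -0.3], "claw": 0.0}]}}

```text
clock: 11.35
eef_pos: [0.5732, -0.1312, 0.0514]
ee_rot: [0.721, 0.692, 0.0, 0.001]
contact_force: [-9.4, 2.5, 28.7]
finger_gap: 0.0087
```

Call:
{"api": "drive_tool", "payload": {"steps": [{"translation": [0, 0, 1], "rotation": [0, 0, 0], "claw": 0.0}, {"translation": [0, 0, 2], "rotation": [0, 0, 0], "claw": 0.0}]}}

```text
clock: 11.55
eef_pos: [0.5736, -0.1314, 0.0514]
ee_rot: [0.722, 0.692, 0.001, 0.001]
contact_force: [-10.5, 2.5, 26.1]
finger_gap: 0.0086
```

Call:
{"api": "drive_tool", "payload": {"steps": [{"translation": [0, 0, 0], "rotation": [0, 0, 0], "claw": 0.2}, {"translation": [0, 0, 0], "rotation": [0, 0, 0], "claw": 0.33}, {"translation": [0, 0, -20], "rotation": [0, 0, 0], "claw": 0.4}, {"translation": [0, 0, -45], "rotation": [0, 0, 0], "claw": 0.6}, {"translation": [0, 0, -60], "rotation": [0, 0, 0], "claw": 0.75}]}}

```text
clock: 12.05
eef_pos: [0.5742, -0.1317, 0.1132]
ee_rot: [0.722, 0.692, 0.001, 0.001]
contact_force: [0.5, -0.5, -1.5]
finger_gap: 0.0619
```

Run:
```python
from h import *
st(); snap("wrist","w5"); st()
```

```text
t 12.05 pos [ 574.2 -131.7  113.2] tooly -2.39 tz [ 0.004 -0.    -1.   ] F [ 0.5 -0.5 -1.5] M [ 0.03 -0.    0.04] gap 61.9 q [-0.19  0.37  0.41  1.73 -0.17  1.07  0.24]
t 12.1 pos [ 575.2 -131.9  115.2] tooly -2.39 tz [ 0.006 -0.    -1.   ] F [ 2.3 -0.5  2.4] M [-0.06 -0.07 -0.01] gap 63.9 q [-0.19  0.37  0.41  1.73 -0.17  1.07  0.24]
```

View pics/w5.png

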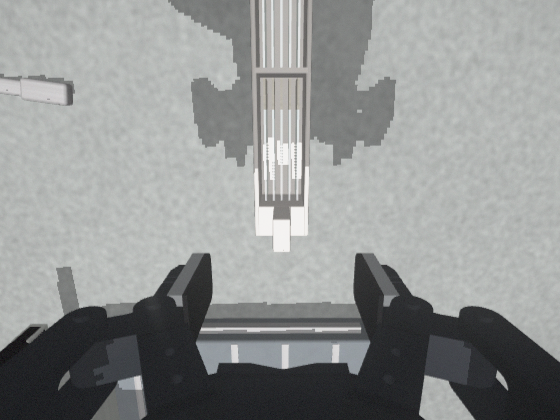

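The magazine stands on the bench, lug end nearest the gripper at (282,235), with its body running straight up the picture. Next is the regrasp near its rear end.

Call:
{"api": "drive_tool", "payload": {"steps": [{"translation": [40, -1, 0], "rotation": [0, 0, 0], "claw": 0.75}, {"translation": [80, -1, 0], "rotation": [0, 0, 0], "claw": 0.75}, {"translation": [115, -2, 20], "rotation": [0, 0, 0], "claw": 0.75}, {"translation": [130, -2, 40], "rotation": [0, 0, 0], "claw": 0.75}, {"translation": [130, -2, 45], "rotation": [0, 0, 0], "claw": 0.75}]}}

```text
clock: 12.6
eef_pos: [0.5776, 0.0013, 0.0678]
ee_rot: [0.72, 0.694, 0.001, 0.001]
contact_force: [0.3, -1.0, -0.5]
finger_gap: 0.0641
```

Call:
{"api": "drive_tool", "payload": {"steps": [{"translation": [0, 0, 0], "rotation": [0, 0, 0], "claw": 0.75}, {"translation": [0, 0, 0], "rotation": [0, 0, 0], "claw": 0.75}]}}

```text
clock: 12.8
eef_pos: [0.5776, 0.0001, 0.068]
ee_rot: [0.721, 0.693, 0.001, 0.001]
contact_force: [0.4, -0.2, 0.7]
finger_gap: 0.064
```

Run:
```python
from h import *
st(); print(delta([.5786,-.0014,.021],-2.4)); snap("wrist","w6");snap("top","t6")
```

```text
t 12.8 pos [5.776e+02 1.000e-01 6.800e+01] tooly -2.21 tz [ 0.003 -0.    -1.   ] F [ 0.4 -0.2  0.7] M [-0.01 -0.03 -0.02] gap 64.0 q [-0.37  0.4   0.35  1.8  -0.16  0.97  0.01]
(array([-1.4,  0.9, 47. ]), array([0.17, 0.  , 0.19]))
```

View pics/w6.png

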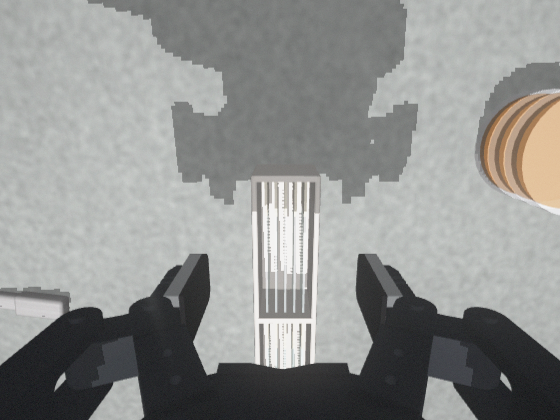

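The body is centred between the open jaws, with its rear edge at row 180. I'll go down and grip.

Call:
{"api": "drive_tool", "payload": {"steps": [{"translation": [-1, 1, 20], "rotation": [0.2, 0, 0.2], "claw": 0.75}, {"translation": [-1, 1, 38], "rotation": [0.2, 0, 0.2], "claw": 0.75}, {"translation": [-1, 1, 46], "rotation": [0.2, 0, 0.2], "claw": 0.75}, {"translation": [-1, 1, 47], "rotation": [0.2, 0, 0.2], "claw": 0.6}, {"translation": [-1, 1, 47], "rotation": [0.2, 0, 0.2], "claw": 0.5}]}}

```text
clock: 13.4
eef_pos: [0.5796, -0.0014, 0.0223]
ee_rot: [0.722, 0.692, 0.001, 0.0]
contact_force: [0.1, 1.0, 0.7]
finger_gap: 0.0429
```

Call:
{"api": "drive_tool", "payload": {"steps": [{"translation": [0, 0, 0], "rotation": [0, 0, 0], "claw": 0.4}, {"translation": [0, 0, 0], "rotation": [0, 0, 0], "claw": 0.2}, {"translation": [0, 0, 0], "rotation": [0, 0, 0], "claw": 0.2}, {"translation": [0, 0, 0], "rotation": [0, 0, 0], "claw": 0.2}]}}

```text
clock: 13.8
eef_pos: [0.5804, -0.0015, 0.0235]
ee_rot: [0.722, 0.692, 0.001, 0.001]
contact_force: [-1.8, -0.4, 7.1]
finger_gap: 0.0329
```

Call:
{"api": "drive_tool", "payload": {"steps": [{"translation": [0, 0, -8], "rotation": [0, 0, 0], "claw": 0.2}, {"translation": [0, 0, -20], "rotation": [0, 0, 0], "claw": 0.2}, {"translation": [0, 0, -35], "rotation": [0, 0, 0], "claw": 0.2}, {"translation": [0, 0, -45], "rotation": [0, 0, 0], "claw": 0.2}, {"translation": [0, 0, -45], "rotation": [0, 0, 0], "claw": 0.2}]}}

```text
clock: 14.3
eef_pos: [0.5815, -0.0015, 0.0707]
ee_rot: [0.722, 0.692, 0.003, 0.002]
contact_force: [1.1, 0.0, -2.4]
finger_gap: 0.0328
```

Run:
```python
from h import *
st(); snap("scene","s7"); snap("wrist","w7"); st()
p,d,K,R,t=load("s7"); w=cloud(d,K,R,t); Z=w[...,2]
m=(Z>.05)&(Z<.13)&(w[...,1]>-.2)&(w[...,1]<.05)&(w[...,0]>.53)&(w[...,0]<.62)
q=w[m]*1000
for y in range(-170,60,20):
    s=q[(q[:,1]>y)&(q[:,1]<y+20)]
    if len(s): print(y,len(s),np.percentile(s[:,2],[10,50,90]),np.percentile(s[:,0],[5,95]))
```

```text
t 14.3 pos [581.5  -1.5  70.7] tooly -2.47 tz [ 0.007  0.001 -1.   ] F [ 1.1  0.  -2.4] M [ 0.06 -0.01 -0.03] gap 32.8 q [-0.36  0.4   0.35  1.79 -0.16  0.98  0.01]
t 14.4 pos [580.3  -1.4  68.7] tooly -2.47 tz [ 0.004  0.001 -1.   ] F [ 0.2 -0.2 -1.1] M [ 0.09 -0.   -0.02] gap 32.9 q [-0.36  0.4   0.35  1.79 -0.16  0.98  0.01]
-150 60 [ 57.51952706  82.65332157 108.07499889] [574.51209024 595.45623086]
-130 103 [ 59.11760922  78.12565184 103.15504312] [566.53977441 596.56210394]
-110 104 [57.55931145 73.97112827 81.29544417] [564.0253747  598.04775062]
-90 103 [58.61188189 74.99418842 80.28597211] [564.97416434 598.90570495]
-70 103 [60.1255646  74.91486899 80.63858703] [565.34756291 600.04098574]
-50 101 [58.56465533 74.78052734 82.6276886 ] [567.17790431 601.30809365]
-30 113 [60.84475721 74.90317697 85.73906518] [567.91715203 608.97075182]
-10 35 [ 67.15269009  83.39849982 124.85273901] [568.07096299 614.28082468]
10 21 [61.27704378 76.14455794 80.04945183] [578.04691715 609.35727768]
30 54 [60.32783131 76.2639212  83.23988494] [571.14035249 604.34766158]
```

View pics/s7.png

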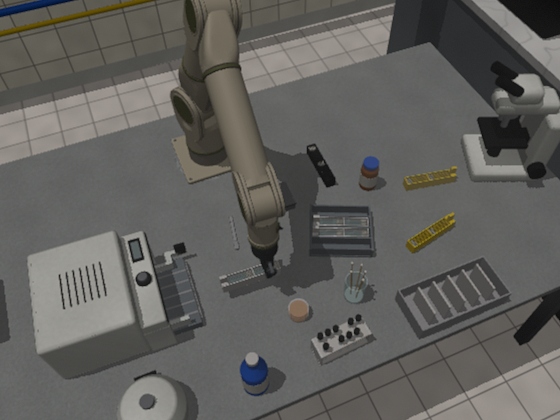

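The magazine is level in the hand and grip offset checks out at 130 mm from the lug. Now I'll line it up and insert it.

Call:
{"api": "drive_tool", "payload": {"steps": [{"translation": [-15, 9, 2], "rotation": [0, 0, 0], "claw": 0.2}, {"translation": [-30, 18, 4], "rotation": [0, 0, 0], "claw": 0.2}, {"translation": [-45, 27, 6], "rotation": [0, 0, 0], "claw": 0.2}, {"translation": [-60, 34, 10], "rotation": [0, 0, 0], "claw": 0.2}, {"translation": [-60, 34, 10], "rotation": [0, 0, 0], "claw": 0.2}]}}

```text
clock: 14.9
eef_pos: [0.6114, -0.0658, 0.0577]
ee_rot: [0.723, 0.691, 0.0, 0.001]
contact_force: [-0.7, 0.7, -2.2]
finger_gap: 0.0328
```

```bash
cat >> h.py <<'E'
O=np.array([623.2,-383.0]); PSI=np.deg2rad(-2.3)
def w2s(x,y):
    dx,dy=x-O[0],y-O[1]; return np.array([dx*np.cos(PSI)+dy*np.sin(PSI),-dx*np.sin(PSI)+dy*np.cos(PSI)])
def s2w(x,y):
    return np.array([O[0]+x*np.cos(PSI)-y*np.sin(PSI),O[1]+x*np.sin(PSI)+y*np.cos(PSI)])
def sc():
    from plant import manip
    s=manip.sense(); print("scanner xy",np.round(w2s(*(s['eef_pos'][:2]*1000)),1),"z",round(s['eef_pos'][2]*1000,1))
def dsc(x,y,z,yaw=-2.3):
    return delta([*(s2w(x,y)/1000),z/1000],yaw)
E
python3 - <<'E'
from h import *
st(); sc(); print(dsc(-24,160,58))
E
```

```text
t 14.9 pos [611.4 -65.8  57.7] tooly -2.65 tz [ 0.002 -0.001 -1.   ] F [-0.7  0.7 -2.2] M [ 0.05  0.   -0.02] gap 32.8 q [-0.25  0.49  0.36  1.7  -0.2   0.99  0.13]
scanner xy [-24.5 316.4] z 57.7
(array([-156.4,    1.5,   -0.2]), array([ 0.13,  0.05, -0.35]))
```

Call:
{"api": "drive_tool", "payload": {"steps": [{"translation": [-20, 0, -1], "rotation": [0, 0, -0.3], "claw": 0.2}, {"translation": [-50, 1, -1], "rotation": [0, 0, -0.3], "claw": 0.2}, {"translation": [-85, 1, -1], "rotation": [0, 0, -0.3], "claw": 0.2}, {"translation": [-120, 1, -1], "rotation": [0, 0, -0.3], "claw": 0.2}, {"translation": [-145, 1, -1], "rotation": [0, 0, -0.3], "claw": 0.2}]}}

```text
clock: 15.4
eef_pos: [0.6048, -0.2129, 0.0585]
ee_rot: [0.722, 0.692, 0.0, 0.001]
contact_force: [0.7, 0.2, -1.6]
finger_gap: 0.0331
```

Call:
{"api": "drive_tool", "payload": {"steps": [{"translation": [-5, 0, 0], "rotation": [0, 0, 0], "claw": 0.2}, {"translation": [-5, 0, 0], "rotation": [0, 0, 0], "claw": 0.2}]}}

```text
clock: 15.6
eef_pos: [0.604, -0.2184, 0.058]
ee_rot: [0.722, 0.691, -0.0, 0.001]
contact_force: [0.4, 0.3, -1.3]
finger_gap: 0.0331
```

Run:
```python
from h import *
st(); sc(); print(dsc(-24,142,54)); snap("scene","s8")
im=cv2.imread("pics/s8.png"); cv2.imwrite("pics/s8c.png",cv2.resize(im[210:370,90:290],None,fx=4,fy=4,interpolation=cv2.INTER_CUBIC)[:600])
```

```text
t 15.6 pos [ 604.  -218.4   58. ] tooly -2.52 tz [ 0.001 -0.001 -1.   ] F [ 0.4  0.3 -1.3] M [ 0.14  0.06 -0.06] gap 33.1 q [-0.02  0.55  0.39  1.62 -0.23  1.02  0.4 ]
scanner xy [-25.8 163.7] z 58.0
(array([-21.7,   1.9,   4. ]), array([ 0.03,  0.07, -0.22]))
```

View pics/s8c.png

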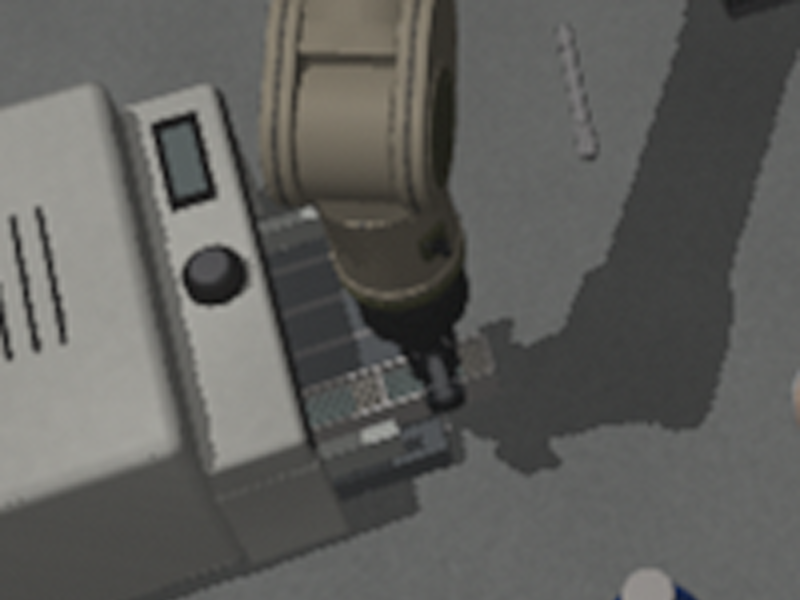

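The magazine is under the hood, beside the fixed wall, with the hand just outside the deck edge. I'll ease it the rest of the way home.

Call:
{"api": "drive_tool", "payload": {"steps": [{"translation": [-8, 1, 0], "rotation": [0, 0, -0.2], "claw": 0.2}, {"translation": [-16, 1, 2], "rotation": [0, 0, -0.2], "claw": 0.2}, {"translation": [-18, 1, 3], "rotation": [0, 0, -0.2], "claw": 0.2}]}}

```text
clock: 15.95
eef_pos: [0.6046, -0.2355, 0.0548]
ee_rot: [0.721, 0.693, -0.0, 0.001]
contact_force: [-0.7, 0.4, -1.7]
finger_gap: 0.0329
```

Call:
{"api": "drive_tool", "payload": {"steps": [{"translation": [-2, 0, 0], "rotation": [0, 0, 0], "claw": 0.2}]}}

```text
clock: 16.05
eef_pos: [0.6044, -0.2376, 0.0545]
ee_rot: [0.721, 0.693, -0.0, 0.0]
contact_force: [-0.1, 0.6, -1.2]
finger_gap: 0.0333
```

Call:
{"api": "drive_tool", "payload": {"steps": [{"translation": [-2, 0, 0], "rotation": [0, 0, 0], "claw": 0.2}]}}

```text
clock: 16.15
eef_pos: [0.6043, -0.2396, 0.0544]
ee_rot: [0.721, 0.693, -0.0, 0.0]
contact_force: [0.5, -0.6, -1.9]
finger_gap: 0.0332
```

Call:
{"api": "drive_tool", "payload": {"steps": [{"translation": [-2, 0, 0], "rotation": [0, 0, 0], "claw": 0.2}]}}

```text
clock: 16.25
eef_pos: [0.6042, -0.2412, 0.0543]
ee_rot: [0.721, 0.693, -0.0, -0.0]
contact_force: [-1.0, 8.8, -0.8]
finger_gap: 0.0332
```

Run:
```python
from h import *
st(); sc()
```

```text
t 16.25 pos [ 604.2 -241.2   54.3] tooly -2.21 tz [-0.  0. -1.] F [-1.   8.8 -0.8] M [1.69 0.07 0.02] gap 33.2 q [ 0.02  0.57  0.39  1.6  -0.24  1.02  0.44]
scanner xy [-24.6 140.9] z 54.3
```

Call:
{"api": "drive_tool", "payload": {"steps": [{"translation": [0, 0, 1], "rotation": [0, 0, 0], "claw": 0.2}, {"translation": [0, 0, 1.5], "rotation": [0, 0, 0], "claw": 0.2}]}}

```text
clock: 16.45
eef_pos: [0.6044, -0.2411, 0.0535]
ee_rot: [0.721, 0.693, 0.0, -0.0]
contact_force: [-3.7, 2.9, 9.2]
finger_gap: 0.0329
```

Call:
{"api": "drive_tool", "payload": {"steps": [{"translation": [0, 0, 0], "rotation": [0, 0, 0], "claw": 0.4}, {"translation": [0, 0, 0], "rotation": [0, 0, 0], "claw": 0.5}, {"translation": [0, 0, 0], "rotation": [0, 0, 0], "claw": 0.52}, {"translation": [5, 0, -10], "rotation": [0, 0, 0], "claw": 0.52}, {"translation": [15, 0, -35], "rotation": [0, 0, 0], "claw": 0.52}]}}

```text
clock: 16.95
eef_pos: [0.6035, -0.2261, 0.0874]
ee_rot: [0.721, 0.693, -0.001, -0.001]
contact_force: [-0.1, 0.3, -0.4]
finger_gap: 0.0442
```

Call:
{"api": "drive_tool", "payload": {"steps": [{"translation": [40, 0, -40], "rotation": [0, 0, 0], "claw": 0.33}, {"translation": [80, 0, -70], "rotation": [0, 0, 0], "claw": 0.33}, {"translation": [120, 0, -100], "rotation": [0, 0, 0], "claw": 0.33}, {"translation": [120, 0, -100], "rotation": [0, 0, 0], "claw": 0.33}]}}

```text
clock: 17.35
eef_pos: [0.6113, -0.0995, 0.1923]
ee_rot: [0.718, 0.696, 0.002, -0.0]
contact_force: [-0.0, -0.5, 0.2]
finger_gap: 0.028
```

Run:
```python
from h import *
st(); sc(); snap("wrist","w9"); snap("scene","s9"); print(delta([.4963,.2009,.15],-24.4))
im=cv2.imread("pics/s9.png"); cv2.imwrite("pics/s9c.png",np.hstack([cv2.resize(im[220:350,110:230],(400,430),interpolation=cv2.INTER_CUBIC),cv2.resize(cv2.imread("pics/w9.png"),(400,430))]))
```

```text
t 17.35 pos [611.3 -99.5 192.3] tooly -1.83 tz [ 0.003  0.003 -1.   ] F [-0.  -0.5  0.2] M [-0.03  0.05 -0.02] gap 28.0 q [-0.22  0.36  0.4   1.57 -0.15  1.24  0.17]
scanner xy [-23.3 282.8] z 192.3
(array([ 300.9, -124.2,   39.6]), array([-0.05, -0.05, 22.32]))
```

View pics/s9c.png

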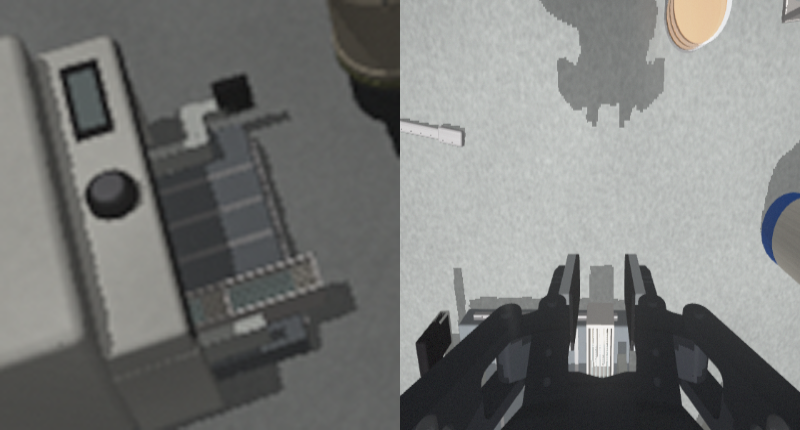

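The first magazine stands in the bay next to the wall, its rear end about 25 mm past the deck. I'll go back for lug2.

Call:
{"api": "drive_tool", "payload": {"steps": [{"translation": [33, -14, 0], "rotation": [0, 0, 4.5], "claw": 0.33}, {"translation": [66, -28, 0], "rotation": [0, 0, 9], "claw": 0.33}, {"translation": [99, -42, 0], "rotation": [0, 0, 13.5], "claw": 0.33}, {"translation": [132, -56, 0], "rotation": [0, 0, 18], "claw": 0.33}, {"translation": [165, -70, 0], "rotation": [0, 0, 22.3], "claw": 0.33}]}}

```text
clock: 17.95
eef_pos: [0.5446, 0.0625, 0.1886]
ee_rot: [0.842, 0.539, -0.001, -0.001]
contact_force: [0.5, 0.7, -0.4]
finger_gap: 0.0282
```

Call:
{"api": "drive_tool", "payload": {"steps": [{"translation": [35, -34, 0], "rotation": [0, 0, 0], "claw": 0.33}, {"translation": [70, -68, 0], "rotation": [0, 0, 0], "claw": 0.33}, {"translation": [105, -102, 20], "rotation": [0, 0, 0], "claw": 0.33}, {"translation": [105, -102, 40], "rotation": [0, 0, 0], "claw": 0.33}, {"translation": [105, -102, 40], "rotation": [0, 0, 0], "claw": 0.33}]}}

```text
clock: 18.45
eef_pos: [0.4939, 0.1996, 0.1456]
ee_rot: [0.842, 0.54, -0.004, -0.001]
contact_force: [-0.1, -1.5, -0.2]
finger_gap: 0.0277
```

Call:
{"api": "drive_tool", "payload": {"steps": [{"translation": [0, 0, 0], "rotation": [0, 0, 0], "claw": 0.33}]}}

```text
clock: 18.55
eef_pos: [0.4946, 0.1974, 0.1456]
ee_rot: [0.843, 0.539, -0.004, -0.0]
contact_force: [0.9, -1.2, 0.6]
finger_gap: 0.028
```

```bash
cat > lug.py <<'E'
from h import *
import sys
snap("wrist",sys.argv[1]); st()
p,d,K,R,t=load(sys.argv[1]); w=cloud(d,K,R,t); Z=w[...,2]
m=((Z>.058)&(Z<.08)&(w[...,1]>.1)); m[250:]=0; 
k,l,s_,c=cv2.connectedComponentsWithStats(m.astype(np.uint8))
for i in range(1,k):
    if s_[i,4]>60:
        q=w[l==i]; r=cv2.minAreaRect((q[:,:2]*1000).astype(np.float32)); print(s_[i],np.round(c[i]),np.round(np.median(q[:,2])*1000,1), np.round(r[0],1),np.round(r[1],1),round(r[2],1), "delta->z56",delta([r[0][0]/1000,r[0][1]/1000,.056],-24.4))
E
python3 lug.py w10
```

```text
t 18.6 pos [494.5 197.3 145.5] tooly -24.85 tz [-0.007 -0.004 -1.   ] F [-1.3  0.3 -1.4] M [-0.03 -0.01 -0.06] gap 28.1 q [-0.69  0.21  0.26  1.83 -0.06  1.11 -0.85]
[209 193  19  34 590] [218. 210.] 68.1 [458.9 219.9] [19.9 10.2] 64.9 delta->z56 (array([  6.2, -41.4,  89.7]), array([-0.28,  0.41, -0.45]))
[276 196  15  34 507] [283. 212.] 68.3 [496.  200.7] [20.1  9.1] 65.2 delta->z56 (array([ 4.3,  0.4, 89.5]), array([-0.28,  0.41, -0.45]))
```

View pics/w10.png

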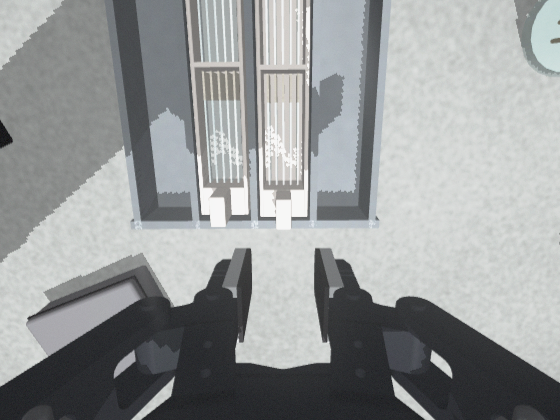

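Two magazines are left in the carrier. Lug2 at (283,212) is centred between the jaws.

Call:
{"api": "drive_tool", "payload": {"steps": [{"translation": [4, 0, 20], "rotation": [-0.3, 0.4, -0.4], "claw": 0.33}, {"translation": [4, 0, 40], "rotation": [-0.3, 0.4, -0.4], "claw": 0.33}, {"translation": [4, 0, 60], "rotation": [-0.3, 0.4, -0.4], "claw": 0.33}, {"translation": [4, 0, 65], "rotation": [-0.3, 0.4, -0.4], "claw": 0.33}, {"translation": [4, 0, 65], "rotation": [-0.3, 0.4, -0.4], "claw": 0.33}]}}

```text
clock: 19.1
eef_pos: [0.4961, 0.1995, 0.0807]
ee_rot: [0.841, 0.541, -0.0, 0.0]
contact_force: [0.4, 0.6, 0.6]
finger_gap: 0.028
```

Run:
```python
from h import *
st(); print(delta([.4963,.2009,.056],-24.4))
```

```text
t 19.1 pos [496.1 199.5  80.7] tooly -24.55 tz [ 0.    -0.001 -1.   ] F [0.4 0.6 0.6] M [-0.06  0.05 -0.01] gap 28.0 q [-0.68  0.29  0.25  1.89 -0.08  0.97 -0.83]
(array([ 1.4, -0.5, 24.7]), array([ 0.02,  0.05, -0.15]))
```

Call:
{"api": "drive_tool", "payload": {"steps": [{"translation": [1, 0, 15], "rotation": [0, 0, 0], "claw": 0.33}, {"translation": [1, 0, 24.5], "rotation": [0, 0, 0], "claw": 0.33}, {"translation": [1, 0, 24.5], "rotation": [0, 0, 0], "claw": 0.33}, {"translation": [1, 0, 24.5], "rotation": [0, 0, 0], "claw": 0.2}, {"translation": [1, 0, 24.5], "rotation": [0, 0, 0], "claw": 0.05}]}}

```text
clock: 19.6
eef_pos: [0.4968, 0.2005, 0.0566]
ee_rot: [0.841, 0.541, 0.0, 0.0]
contact_force: [-0.4, 0.2, -1.3]
finger_gap: 0.0086
```

Call:
{"api": "drive_tool", "payload": {"steps": [{"translation": [0, 0, 0], "rotation": [0, 0, 0], "claw": 0.0}, {"translation": [0, 0, 0], "rotation": [0, 0, 0], "claw": 0.0}, {"translation": [0, 0, 0], "rotation": [0, 0, 0], "claw": 0.0}]}}

```text
clock: 19.9
eef_pos: [0.4968, 0.2005, 0.0567]
ee_rot: [0.841, 0.541, 0.0, 0.0]
contact_force: [0.5, -0.3, -1.4]
finger_gap: 0.0088
```

Call:
{"api": "drive_tool", "payload": {"steps": [{"translation": [0, 0, -8], "rotation": [0, 0, 0], "claw": 0.0}, {"translation": [0, 0, -18], "rotation": [0, 0, 0], "claw": 0.0}, {"translation": [0, 0, -28], "rotation": [0, 0, 0], "claw": 0.0}, {"translation": [0, 0, -38], "rotation": [0, 0, 0], "claw": 0.0}, {"translation": [0, 0, -48], "rotation": [0, 0, 0], "claw": 0.0}]}}

```text
clock: 20.4
eef_pos: [0.4969, 0.2006, 0.106]
ee_rot: [0.841, 0.541, 0.0, 0.0]
contact_force: [0.0, -0.2, -2.6]
finger_gap: 0.0085
```

Call:
{"api": "drive_tool", "payload": {"steps": [{"translation": [0, 0, -10], "rotation": [0, 0, 0], "claw": 0.0}, {"translation": [0, 0, -25], "rotation": [0, 0, 0], "claw": 0.0}, {"translation": [0, 0, -40], "rotation": [0, 0, 0], "claw": 0.0}, {"translation": [0, 0, -40], "rotation": [0, 0, 0], "claw": 0.0}]}}

```text
clock: 20.8
eef_pos: [0.498, 0.2011, 0.1484]
ee_rot: [0.841, 0.541, 0.002, 0.0]
contact_force: [0.6, 0.1, -1.8]
finger_gap: 0.0087
```

Run:
```python
from h import *
st(); snap("wrist","w11"); st()
print(delta([.496,.04,.147],-24.4))
```

```text
t 20.8 pos [498.  201.1 148.4] tooly -24.56 tz [ 0.004  0.002 -1.   ] F [ 0.6  0.1 -1.8] M [-0.12  0.01 -0.04] gap 8.7 q [-0.7   0.21  0.26  1.83 -0.06  1.11 -0.85]
t 20.85 pos [497.4 200.9 147. ] tooly -24.55 tz [ 0.003  0.001 -1.   ] F [-0.8 -0.  -2.8] M [-0.18  0.08  0.01] gap 8.8 q [-0.7   0.21  0.26  1.83 -0.06  1.1  -0.85]
(array([-1.47e+02,  6.56e+01, -1.00e-01]), array([ 0.13, -0.12, -0.15]))
```

View pics/w11.png

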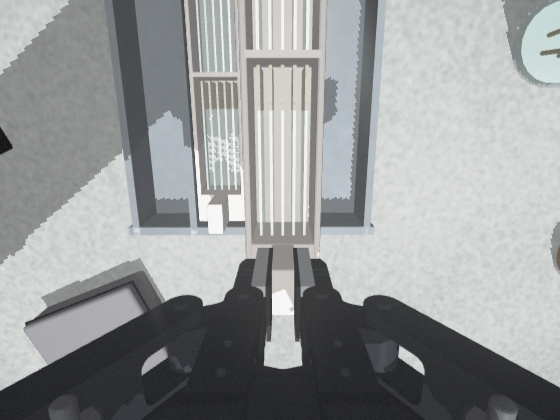

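The second magazine is held by its lug, with the body up the middle of the picture. I'll carry it to the same bench spot.

Call:
{"api": "drive_tool", "payload": {"steps": [{"translation": [-20, 9, 0], "rotation": [0, 0, 0], "claw": 0.0}, {"translation": [-50, 23, 0], "rotation": [0, 0, 0], "claw": 0.0}, {"translation": [-85, 39, 0], "rotation": [0, 0, 0], "claw": 0.0}, {"translation": [-120, 54, 0], "rotation": [0, 0, 0], "claw": 0.0}, {"translation": [-146, 66, 0], "rotation": [0, 0, 0], "claw": 0.0}]}}

```text
clock: 21.35
eef_pos: [0.496, 0.0381, 0.1461]
ee_rot: [0.842, 0.54, 0.001, 0.0]
contact_force: [-0.3, 0.2, -2.0]
finger_gap: 0.0084
```

Call:
{"api": "drive_tool", "payload": {"steps": [{"translation": [-28, 32, 10], "rotation": [0, 0, -5], "claw": 0.0}, {"translation": [-56, 64, 20], "rotation": [0, 0, -10], "claw": 0.0}, {"translation": [-84, 96, 30], "rotation": [0, 0, -15], "claw": 0.0}, {"translation": [-108, 126, 40], "rotation": [0, 0, -20], "claw": 0.0}, {"translation": [-118, 140, 50], "rotation": [0, 0, -22.2], "claw": 0.0}]}}

```text
clock: 21.85
eef_pos: [0.5743, -0.1318, 0.095]
ee_rot: [0.722, 0.692, -0.0, 0.001]
contact_force: [-0.1, 0.6, -1.7]
finger_gap: 0.0087
```

Call:
{"api": "drive_tool", "payload": {"steps": [{"translation": [0, 0, 0], "rotation": [0, 0, 0], "claw": 0.0}, {"translation": [0, 0, 0], "rotation": [0, 0, 0], "claw": 0.0}]}}

```text
clock: 22.05
eef_pos: [0.5734, -0.132, 0.094]
ee_rot: [0.723, 0.691, -0.001, 0.0]
contact_force: [0.4, 1.1, -2.1]
finger_gap: 0.0089
```

Run:
```python
from h import *
st(); print(delta([.5733,-.1308,.052],-2.3))
```

```text
t 22.05 pos [ 573.4 -132.    94. ] tooly -2.58 tz [-0.001 -0.002 -1.   ] F [ 0.4  1.1 -2.1] M [-0.14 -0.02  0.03] gap 8.9 q [-0.2   0.4   0.42  1.75 -0.18  1.04  0.25]
(array([ 1.3, -0.1, 42. ]), array([-0.05,  0.11, -0.28]))
```

Call:
{"api": "drive_tool", "payload": {"steps": [{"translation": [1, 0, 15], "rotation": [0, 0, -0.3], "claw": 0.0}, {"translation": [1, 0, 28], "rotation": [0, 0, -0.3], "claw": 0.0}, {"translation": [1, 0, 36], "rotation": [0, 0, -0.3], "claw": 0.0}, {"translation": [1, 0, 40], "rotation": [0, 0, -0.3], "claw": 0.0}, {"translation": [1, 0, 42.5], "rotation": [0, 0, -0.3], "claw": 0.0}]}}

```text
clock: 22.55
eef_pos: [0.5733, -0.1308, 0.051]
ee_rot: [0.721, 0.693, -0.001, 0.0]
contact_force: [0.5, -0.2, -1.3]
finger_gap: 0.0087
```

Call:
{"api": "drive_tool", "payload": {"steps": [{"translation": [0, 0, 0], "rotation": [0, 0, 0], "claw": 0.0}]}}

```text
clock: 22.65
eef_pos: [0.5734, -0.1308, 0.051]
ee_rot: [0.721, 0.693, -0.001, 0.0]
contact_force: [-1.1, -0.2, -2.1]
finger_gap: 0.0086
```

Call:
{"api": "drive_tool", "payload": {"steps": [{"translation": [0, 0, 0], "rotation": [0, 0, 0], "claw": 0.2}, {"translation": [0, 0, 0], "rotation": [0, 0, 0], "claw": 0.33}, {"translation": [0, 0, -20], "rotation": [0, 0, 0], "claw": 0.4}, {"translation": [0, 0, -45], "rotation": [0, 0, 0], "claw": 0.6}, {"translation": [0, 0, -55], "rotation": [0, 0, 0], "claw": 0.75}]}}

```text
clock: 23.15
eef_pos: [0.5747, -0.1311, 0.1086]
ee_rot: [0.721, 0.693, 0.0, 0.002]
contact_force: [1.4, -0.1, 0.2]
finger_gap: 0.0621
```

Call:
{"api": "drive_tool", "payload": {"steps": [{"translation": [40, 0, 0], "rotation": [0, 0, 0], "claw": 0.75}, {"translation": [80, 0, 0], "rotation": [0, 0, 0], "claw": 0.75}, {"translation": [115, 0, 20], "rotation": [0, 0, 0], "claw": 0.75}, {"translation": [130, 0, 40], "rotation": [0, 0, 0], "claw": 0.75}, {"translation": [130, 0, 40], "rotation": [0, 0, 0], "claw": 0.75}]}}

```text
clock: 23.65
eef_pos: [0.5783, 0.002, 0.0658]
ee_rot: [0.719, 0.695, -0.001, -0.0]
contact_force: [-0.3, -0.4, -0.9]
finger_gap: 0.0641
```

Call:
{"api": "drive_tool", "payload": {"steps": [{"translation": [0, 0, 0], "rotation": [0, 0, 0], "claw": 0.75}, {"translation": [0, 0, 0], "rotation": [0, 0, 0], "claw": 0.75}]}}

```text
clock: 23.85
eef_pos: [0.5786, 0.0008, 0.0664]
ee_rot: [0.72, 0.694, -0.001, 0.0]
contact_force: [0.8, -0.7, -0.2]
finger_gap: 0.0639
```

```bash
cat > body.py <<'E'
from h import *
import sys
snap("wrist",sys.argv[1]); st()
p,d,K,R,t=load(sys.argv[1]); w=cloud(d,K,R,t); Z=w[...,2]
v,u=np.mgrid[:420,:560]
m=(Z>.026)&(Z<.042)&(u>215)&(u<350)&(v<360)
k,l,s_,c=cv2.connectedComponentsWithStats(m.astype(np.uint8)); i=1+np.argmax(s_[1:,4])
q=w[l==i]*1000; r=cv2.minAreaRect(q[:,:2].astype(np.float32)); b=cv2.boxPoints(r); b=b[np.argsort(b[:,1])][2:]
rear=b.mean(0); a=np.deg2rad(r[2]); print("rect",r,"rear mid",rear,"z",np.median(q[:,2]))
e=b[np.argsort(b[:,0])]; yaw=np.rad2deg(np.arctan2(*(e[1]-e[0])[::-1])); print("yaw",yaw)
g=rear-40*np.array([-np.sin(np.deg2rad(yaw)),np.cos(np.deg2rad(yaw))]); print("grip",g,delta([g[0]/1000,g[1]/1000,.021],yaw))
E
python3 body.py w12
```

```text
t 23.9 pos [578.8   0.6  66.6] tooly -2.12 tz [-0.001 -0.002 -1.   ] F [ 0.5  0.1 -0.1] M [ 0.02 -0.04 -0.02] gap 64.3 q [-0.38  0.41  0.36  1.79 -0.17  0.98  0.01]
rect ((577.5433349609375, -17.034950256347656), (112.35250854492188, 34.1207160949707), 87.98180389404297) rear mid [579.52167   39.106457] z 33.32024815383058
yaw -2.0181873
grip [578.113       -0.86873245] (array([-1.4, -0.6, 45.6]), array([-0.03,  0.1 , -0.1 ]))
```

View pics/w12.png

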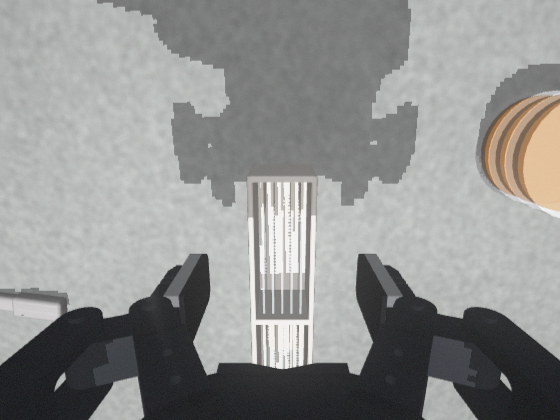

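The magazine stands flat and straight on the bench, its rear edge at row 178. I'll grip the body next.

Call:
{"api": "drive_tool", "payload": {"steps": [{"translation": [-1, -0.5, 20], "rotation": [0, 0, 0], "claw": 0.75}, {"translation": [-1, -0.5, 37], "rotation": [0, 0, 0], "claw": 0.75}, {"translation": [-1, -0.5, 45], "rotation": [0, 0, 0], "claw": 0.75}, {"translation": [-1, -0.5, 45], "rotation": [0, 0, 0], "claw": 0.6}, {"translation": [-1, -0.5, 45], "rotation": [0, 0, 0], "claw": 0.5}]}}

```text
clock: 24.4
eef_pos: [0.5787, -0.0009, 0.0224]
ee_rot: [0.72, 0.694, -0.0, 0.001]
contact_force: [0.2, 0.4, 0.6]
finger_gap: 0.0429
```

Call:
{"api": "drive_tool", "payload": {"steps": [{"translation": [0, 0, 0], "rotation": [0, 0, 0], "claw": 0.4}, {"translation": [0, 0, 0], "rotation": [0, 0, 0], "claw": 0.2}, {"translation": [0, 0, 0], "rotation": [0, 0, 0], "claw": 0.2}, {"translation": [0, 0, 0], "rotation": [0, 0, 0], "claw": 0.2}]}}

```text
clock: 24.8
eef_pos: [0.5795, -0.001, 0.0236]
ee_rot: [0.72, 0.694, 0.0, 0.001]
contact_force: [-1.6, 0.1, 6.9]
finger_gap: 0.0326
```

Call:
{"api": "drive_tool", "payload": {"steps": [{"translation": [0, 0, -8], "rotation": [0, 0, 0], "claw": 0.2}, {"translation": [0, 0, -20], "rotation": [0, 0, 0], "claw": 0.2}, {"translation": [0, 0, -33], "rotation": [0, 0, 0], "claw": 0.2}, {"translation": [0, 0, -38], "rotation": [0, 0, 0], "claw": 0.2}, {"translation": [0, 0, -38], "rotation": [0, 0, 0], "claw": 0.2}]}}

```text
clock: 25.3
eef_pos: [0.5801, -0.0008, 0.0629]
ee_rot: [0.72, 0.694, 0.001, 0.002]
contact_force: [0.5, 0.1, -1.3]
finger_gap: 0.0328
```

Run:
```python
from h import *
st(); snap("scene","s13"); st(); sc(); print(dsc(-80,300,58.5)) 
p,d,K,R,t=load("s13"); w=cloud(d,K,R,t); Z=w[...,2]
m=(Z>.05)&(Z<.13)&(w[...,1]>-.2)&(w[...,1]<.05)&(w[...,0]>.53)&(w[...,0]<.62)
q=w[m]*1000
for y in range(-170,60,40):
    s=q[(q[:,1]>y)&(q[:,1]<y+20)]
    if len(s): print(y,len(s),np.percentile(s[:,2],[10,50,90]),np.percentile(s[:,0],[5,95]))
```

```text
t 25.3 pos [580.1  -0.8  62.9] tooly -2.16 tz [ 0.004 -0.001 -1.   ] F [ 0.5  0.1 -1.3] M [ 0.14 -0.02 -0.  ] gap 32.8 q [-0.38  0.41  0.36  1.79 -0.17  0.96  0.02]
t 25.35 pos [579.6  -0.8  62.1] tooly -2.16 tz [ 0.003 -0.001 -1.   ] F [ 0.7 -0.2 -2.2] M [ 0.08  0.   -0.01] gap 32.7 q [-0.38  0.41  0.36  1.79 -0.17  0.96  0.02]
scanner xy [-58.9 380.1] z 62.1
(array([-80.1, -21.3,   3.6]), array([0.16, 0.06, 0.14]))
-130 86 [58.90971505 72.14961859 99.09571419] [567.52694405 595.9300824 ]
-90 90 [59.6020472  67.62564983 72.96766291] [563.54292593 598.38133198]
-50 90 [58.86376859 68.03520895 75.13449453] [565.49474103 598.74893359]
-10 49 [ 59.98198921  74.37341494 119.34263708] [565.26180064 612.43918432]
30 50 [57.24630063 68.67623603 74.46605307] [569.7230841  601.74779005]
```

Call:
{"api": "drive_tool", "payload": {"steps": [{"translation": [-20, -6, 1], "rotation": [0, 0, 0], "claw": 0.2}, {"translation": [-45, -14, 2], "rotation": [0, 0, 0], "claw": 0.2}, {"translation": [-70, -21, 3], "rotation": [0, 0, 0], "claw": 0.2}, {"translation": [-80, -21, 3], "rotation": [0, 0, 0], "claw": 0.2}, {"translation": [-80, -21, 3], "rotation": [0, 0, 0], "claw": 0.2}]}}

```text
clock: 25.85
eef_pos: [0.5553, -0.0815, 0.0589]
ee_rot: [0.721, 0.693, 0.0, 0.001]
contact_force: [0.2, 0.7, -1.9]
finger_gap: 0.0331
```

Run:
```python
from h import *
st(); sc(); print(dsc(-80,160,58.5))
```

```text
t 25.85 pos [555.3 -81.5  58.9] tooly -2.31 tz [ 0.002 -0.002 -1.   ] F [ 0.2  0.7 -1.9] M [ 0.12  0.03 -0.05] gap 33.1 q [-0.27  0.38  0.4   1.85 -0.18  0.94  0.16]
scanner xy [-80.  298.5] z 58.9
(array([-138.5,   -0. ,    0.6]), array([ 0.14,  0.09, -0.01]))
```

Call:
{"api": "drive_tool", "payload": {"steps": [{"translation": [-20, 0, 0], "rotation": [0, 0, 0], "claw": 0.2}, {"translation": [-50, 0, 0], "rotation": [0, 0, 0], "claw": 0.2}, {"translation": [-80, 0, 0], "rotation": [0, 0, 0], "claw": 0.2}, {"translation": [-110, 0, 0], "rotation": [0, 0, 0], "claw": 0.2}, {"translation": [-130, 0, 0], "rotation": [0, 0, 0], "claw": 0.2}]}}

```text
clock: 26.35
eef_pos: [0.5505, -0.2121, 0.0589]
ee_rot: [0.721, 0.693, 0.0, 0.001]
contact_force: [-0.2, 0.2, -2.6]
finger_gap: 0.0329
```

Call:
{"api": "drive_tool", "payload": {"steps": [{"translation": [-3, 0, 0], "rotation": [0, 0, 0], "claw": 0.2}, {"translation": [-3, 0, 0], "rotation": [0, 0, 0], "claw": 0.2}]}}

```text
clock: 26.55
eef_pos: [0.5508, -0.2142, 0.0585]
ee_rot: [0.721, 0.693, 0.0, 0.001]
contact_force: [0.1, -0.5, -2.2]
finger_gap: 0.0332
```

Run:
```python
from h import *
st(); sc(); print(dsc(-80,145,55))
```

```text
t 26.55 pos [ 550.8 -214.2   58.5] tooly -2.28 tz [ 0.002 -0.001 -1.   ] F [ 0.1 -0.5 -2.2] M [ 0.16  0.01 -0.01] gap 33.2 q [-0.06  0.45  0.43  1.77 -0.22  0.97  0.42]
scanner xy [-79.1 165.8] z 58.5
(array([-20.8,  -0.9,   3.5]), array([0.12, 0.07, 0.02]))
```

Call:
{"api": "drive_tool", "payload": {"steps": [{"translation": [-8, 0, 0], "rotation": [0, 0, 0], "claw": 0.2}, {"translation": [-16, -1, 2], "rotation": [0, 0, 0], "claw": 0.2}, {"translation": [-20, -1, 3.5], "rotation": [0, 0, 0], "claw": 0.2}, {"translation": [-20, -1, 3.5], "rotation": [0, 0, 0], "claw": 0.2}]}}

```text
clock: 26.95
eef_pos: [0.5487, -0.2347, 0.0548]
ee_rot: [0.721, 0.693, 0.0, 0.001]
contact_force: [-0.3, 0.9, -2.1]
finger_gap: 0.0328
```

Call:
{"api": "drive_tool", "payload": {"steps": [{"translation": [-2, 0, 0], "rotation": [0, 0, 0], "claw": 0.2}]}}

```text
clock: 27.05
eef_pos: [0.5487, -0.2362, 0.0547]
ee_rot: [0.721, 0.693, 0.0, 0.001]
contact_force: [0.4, 1.0, -2.0]
finger_gap: 0.0327
```

Call:
{"api": "drive_tool", "payload": {"steps": [{"translation": [-2, 0, 0], "rotation": [0, 0, 0], "claw": 0.2}]}}

```text
clock: 27.15
eef_pos: [0.5486, -0.2382, 0.0547]
ee_rot: [0.721, 0.693, 0.0, 0.001]
contact_force: [-0.5, 0.2, -2.4]
finger_gap: 0.0329
```

Call:
{"api": "drive_tool", "payload": {"steps": [{"translation": [-1, 0, 0], "rotation": [0, 0, 0], "claw": 0.2}]}}

```text
clock: 27.25
eef_pos: [0.5486, -0.2392, 0.0547]
ee_rot: [0.721, 0.693, 0.0, 0.001]
contact_force: [-0.3, -0.9, -2.7]
finger_gap: 0.0331
```

Run:
```python
from h import *
st(); sc()
```

```text
t 27.25 pos [ 548.6 -239.2   54.7] tooly -2.29 tz [ 0.002 -0.001 -1.   ] F [-0.3 -0.9 -2.7] M [ 0.07  0.03 -0.03] gap 33.1 q [-0.02  0.47  0.44  1.75 -0.23  0.97  0.47]
scanner xy [-80.3 140.6] z 54.7
```

Call:
{"api": "drive_tool", "payload": {"steps": [{"translation": [-1, 0, 0], "rotation": [0, 0, 0], "claw": 0.2}]}}

```text
clock: 27.35
eef_pos: [0.5486, -0.2393, 0.0546]
ee_rot: [0.721, 0.693, 0.001, 0.0]
contact_force: [-0.1, 5.5, -1.3]
finger_gap: 0.0329
```

Call:
{"api": "drive_tool", "payload": {"steps": [{"translation": [-1, 0, 0], "rotation": [0, 0, 0], "claw": 0.2}]}}

```text
clock: 27.45
eef_pos: [0.5486, -0.2393, 0.0544]
ee_rot: [0.721, 0.693, 0.001, -0.0]
contact_force: [-1.7, 5.6, 0.1]
finger_gap: 0.0329
```

Call:
{"api": "drive_tool", "payload": {"steps": [{"translation": [-0.5, 0, 0], "rotation": [0, 0, 0], "claw": 0.2}]}}

```text
clock: 27.55
eef_pos: [0.5486, -0.2394, 0.0544]
ee_rot: [0.721, 0.693, 0.001, -0.001]
contact_force: [-1.4, 3.0, -0.5]
finger_gap: 0.0333
```

Call:
{"api": "drive_tool", "payload": {"steps": [{"translation": [0, 0, 1], "rotation": [0, 0, 0], "claw": 0.2}, {"translation": [0, 0, 1.5], "rotation": [0, 0, 0], "claw": 0.2}]}}

```text
clock: 27.75
eef_pos: [0.5489, -0.2393, 0.0536]
ee_rot: [0.72, 0.694, 0.001, -0.001]
contact_force: [-4.7, 5.3, 10.8]
finger_gap: 0.0327
```

Call:
{"api": "drive_tool", "payload": {"steps": [{"translation": [0, 0, 0], "rotation": [0, 0, 0], "claw": 0.42}, {"translation": [0, 0, 0], "rotation": [0, 0, 0], "claw": 0.47}, {"translation": [0, 0, 0], "rotation": [0, 0, 0], "claw": 0.47}, {"translation": [0, 0, -10], "rotation": [0, 0, 0], "claw": 0.47}, {"translation": [5, 0, -35], "rotation": [0, 0, 0], "claw": 0.47}]}}

```text
clock: 28.25
eef_pos: [0.5476, -0.2348, 0.0877]
ee_rot: [0.721, 0.693, -0.0, -0.002]
contact_force: [0.5, 0.8, 1.1]
finger_gap: 0.0402
```

Call:
{"api": "drive_tool", "payload": {"steps": [{"translation": [30, 0, -40], "rotation": [0, 0, 0], "claw": 0.33}, {"translation": [60, 0, -70], "rotation": [0, 0, 0], "claw": 0.33}, {"translation": [75, 0, -100], "rotation": [0, 0, 0], "claw": 0.33}, {"translation": [75, 0, -100], "rotation": [0, 0, 0], "claw": 0.33}, {"translation": [75, 0, -100], "rotation": [0, 0, 0], "claw": 0.33}]}}

```text
clock: 28.75
eef_pos: [0.5511, -0.1602, 0.189]
ee_rot: [0.721, 0.693, 0.001, -0.001]
contact_force: [0.3, -0.6, -0.7]
finger_gap: 0.0279
```

Run:
```python
from h import *
st(); sc(); snap("wrist","w14"); snap("scene","s14"); print(delta([.4590,.2198,.15],-24.4)); st()
im=cv2.imread("pics/s14.png"); cv2.imwrite("pics/s14c.png",np.hstack([cv2.resize(im[220:350,110:230],(400,430),interpolation=cv2.INTER_CUBIC),cv2.resize(cv2.imread("pics/w14.png"),(400,430))]))
```

```text
t 28.75 pos [ 551.1 -160.2  189. ] tooly -2.21 tz [-0.001  0.002 -1.   ] F [ 0.3 -0.6 -0.7] M [-0.03  0.01  0.04] gap 27.9 q [-0.18  0.27  0.45  1.69 -0.13  1.21  0.27]
scanner xy [-81.  219.7] z 189.0
(array([ 376.6, -106.2,   38.5]), array([-0.24, -0.09, 22.1 ]))
t 28.85 pos [ 550.1 -160.9  187.3] tooly -2.3 tz [-0.004  0.002 -1.   ] F [-0.9 -0.3  0.4] M [-0.01  0.04  0.04] gap 28.0 q [-0.18  0.27  0.45  1.69 -0.13  1.21  0.27]
```

View pics/s14c.png

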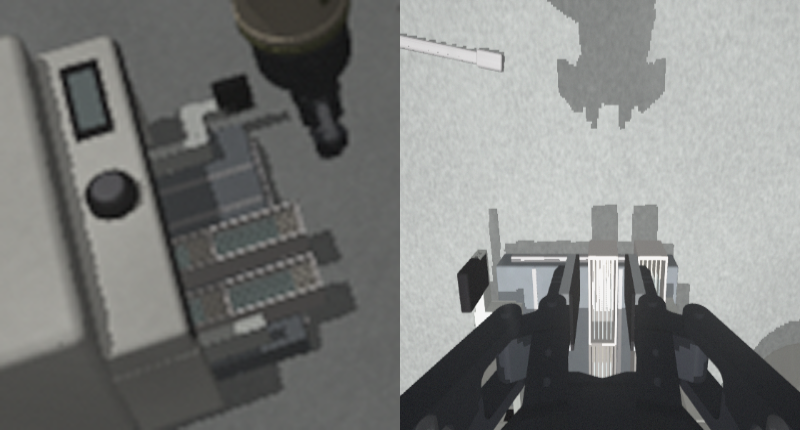

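Two magazines now stand side by side in the bay, about 20 mm apart, with their rear ends level. Going for the last one, lug1.

Call:
{"api": "drive_tool", "payload": {"steps": [{"translation": [40, -11, 0], "rotation": [-0.2, 0, 4.5], "claw": 0.33}, {"translation": [80, -22, 0], "rotation": [-0.2, 0, 9], "claw": 0.33}, {"translation": [120, -34, 0], "rotation": [-0.2, 0, 13.5], "claw": 0.33}, {"translation": [160, -45, 0], "rotation": [-0.2, 0, 18], "claw": 0.33}, {"translation": [200, -57, 0], "rotation": [-0.2, 0, 22.1], "claw": 0.33}]}}

```text
clock: 29.35
eef_pos: [0.5002, 0.0418, 0.187]
ee_rot: [0.842, 0.54, -0.001, -0.001]
contact_force: [0.1, 0.2, 0.4]
finger_gap: 0.0281
```

Call:
{"api": "drive_tool", "payload": {"steps": [{"translation": [36, -28, 0], "rotation": [0, 0, 0], "claw": 0.33}, {"translation": [72, -56, 0], "rotation": [0, 0, 0], "claw": 0.33}, {"translation": [108, -84, 10], "rotation": [0, 0, 0], "claw": 0.33}, {"translation": [144, -112, 30], "rotation": [0, 0, 0], "claw": 0.33}, {"translation": [144, -112, 30], "rotation": [0, 0, 0], "claw": 0.33}]}}

```text
clock: 29.85
eef_pos: [0.4549, 0.2242, 0.1537]
ee_rot: [0.84, 0.543, -0.003, -0.002]
contact_force: [0.3, -0.5, 0.5]
finger_gap: 0.028
```

Call:
{"api": "drive_tool", "payload": {"steps": [{"translation": [0, 0, 0], "rotation": [0, 0, 0], "claw": 0.33}, {"translation": [0, 0, 0], "rotation": [0, 0, 0], "claw": 0.33}]}}

```text
clock: 30.05
eef_pos: [0.4547, 0.2233, 0.1528]
ee_rot: [0.84, 0.542, -0.004, -0.002]
contact_force: [-0.4, 0.1, 0.1]
finger_gap: 0.0282
```

```bash
python3 lug.py w15
```

```text
t 30.1 pos [455.1 222.9 153.3] tooly -24.36 tz [-0.008 -0.001 -1.   ] F [ 0.1 -0.6 -0.7] M [ 0.08 -0.03  0.01] gap 27.9 q [-0.71  0.15  0.18  1.89 -0.03  1.12 -0.94]
[  0 127  21  24 314] [  8. 138.] 62.0 [311.6 342.4] [10.  15.7] 89.5 delta->z56 (array([  50. , -179.4,   98.3]), array([-0.38,  0.25,  0.04]))
[284 200  15  34 491] [291. 217.] 68.3 [458.5 219.7] [20.6  9.5] 65.5 delta->z56 (array([-1.1,  5.1, 97.3]), array([-0.38,  0.25,  0.04]))
```

View pics/w15.png

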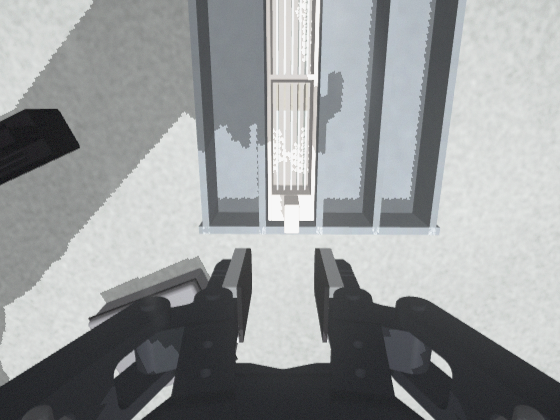

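One magazine is left in the carrier, its lug at (291,217). The hit at (8,138) is the black decoy, so I'll ignore it.

Call:
{"api": "drive_tool", "payload": {"steps": [{"translation": [-1, 5, 25], "rotation": [-0.4, 0.2, 0], "claw": 0.33}, {"translation": [-1, 5, 50], "rotation": [-0.4, 0.2, 0], "claw": 0.33}, {"translation": [-1, 5, 70], "rotation": [-0.4, 0.2, 0], "claw": 0.33}, {"translation": [-1, 5, 73], "rotation": [-0.4, 0.2, 0], "claw": 0.33}, {"translation": [-1, 5, 73], "rotation": [-0.4, 0.2, 0], "claw": 0.33}]}}

```text
clock: 30.6
eef_pos: [0.4591, 0.219, 0.0805]
ee_rot: [0.841, 0.541, -0.0, 0.001]
contact_force: [-0.5, 0.4, 0.3]
finger_gap: 0.0283
```

Run:
```python
from h import *
st(); print(delta([.4588,.2198,.056],-24.4))
```

```text
t 30.6 pos [459.1 219.   80.5] tooly -24.45 tz [-0.    -0.001 -1.   ] F [-0.5  0.4  0.3] M [0.01 0.04 0.  ] gap 28.3 q [-0.7   0.24  0.18  1.95 -0.05  0.96 -0.92]
(array([ 0.7, -0.6, 24.5]), array([ 0.02,  0.08, -0.05]))
```

Call:
{"api": "drive_tool", "payload": {"steps": [{"translation": [1, -0.5, 15], "rotation": [0, 0, 0], "claw": 0.33}, {"translation": [1, -0.5, 24.5], "rotation": [0, 0, 0], "claw": 0.33}, {"translation": [1, -0.5, 24.5], "rotation": [0, 0, 0], "claw": 0.33}, {"translation": [1, -0.5, 24.5], "rotation": [0, 0, 0], "claw": 0.2}, {"translation": [1, -0.5, 24.5], "rotation": [0, 0, 0], "claw": 0.05}]}}

```text
clock: 31.1
eef_pos: [0.4596, 0.2202, 0.0569]
ee_rot: [0.841, 0.541, 0.0, 0.001]
contact_force: [-0.6, -0.5, -0.7]
finger_gap: 0.0088
```

Call:
{"api": "drive_tool", "payload": {"steps": [{"translation": [0, 0, 0], "rotation": [0, 0, 0], "claw": 0.0}, {"translation": [0, 0, 0], "rotation": [0, 0, 0], "claw": 0.0}, {"translation": [0, 0, 0], "rotation": [0, 0, 0], "claw": 0.0}]}}

```text
clock: 31.4
eef_pos: [0.4595, 0.2202, 0.057]
ee_rot: [0.841, 0.541, 0.0, 0.001]
contact_force: [-0.9, -0.2, 0.1]
finger_gap: 0.0087
```

Call:
{"api": "drive_tool", "payload": {"steps": [{"translation": [0, 0, -8], "rotation": [0, 0, 0], "claw": 0.0}, {"translation": [0, 0, -18], "rotation": [0, 0, 0], "claw": 0.0}, {"translation": [0, 0, -28], "rotation": [0, 0, 0], "claw": 0.0}, {"translation": [0, 0, -38], "rotation": [0, 0, 0], "claw": 0.0}, {"translation": [0, 0, -48], "rotation": [0, 0, 0], "claw": 0.0}]}}

```text
clock: 31.9
eef_pos: [0.4597, 0.2203, 0.1062]
ee_rot: [0.841, 0.541, 0.0, 0.001]
contact_force: [-0.5, 0.1, -1.3]
finger_gap: 0.0089
```

Call:
{"api": "drive_tool", "payload": {"steps": [{"translation": [0, 0, -10], "rotation": [0, 0, 0], "claw": 0.0}, {"translation": [0, 0, -25], "rotation": [0, 0, 0], "claw": 0.0}, {"translation": [0, 0, -40], "rotation": [0, 0, 0], "claw": 0.0}, {"translation": [0, 0, -40], "rotation": [0, 0, 0], "claw": 0.0}]}}

```text
clock: 32.3
eef_pos: [0.4607, 0.2209, 0.1486]
ee_rot: [0.841, 0.541, 0.002, 0.0]
contact_force: [0.9, 0.3, -0.5]
finger_gap: 0.0093
```

Run:
```python
from h import *
snap("wrist","w16"); st()
print(delta([.5733,-.1308,.1],-2.3))
```

```text
t 32.35 pos [460.2 220.7 147.2] tooly -24.46 tz [ 0.003  0.001 -1.   ] F [ 0.1  0.5 -0.8] M [-0.08  0.15 -0.02] gap 8.8 q [-0.7   0.15  0.18  1.89 -0.03  1.1  -0.94]
(array([-273.2,  248.4,   47.3]), array([  0.16,  -0.09, -22.16]))
```

View pics/w16.png

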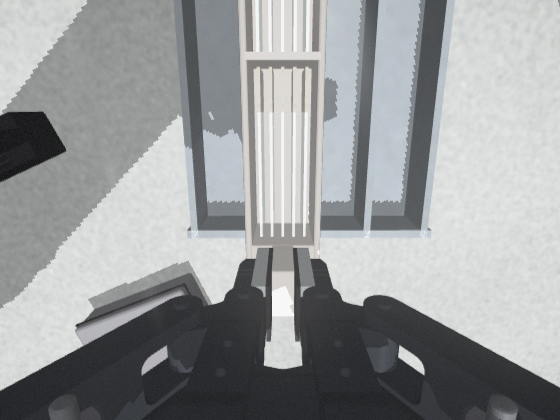

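Call:
{"api": "drive_tool", "payload": {"steps": [{"translation": [-25, 18, 0], "rotation": [0, 0, 0], "claw": 0.0}, {"translation": [-55, 39, 0], "rotation": [0, 0, 0], "claw": 0.0}, {"translation": [-87, 61, 0], "rotation": [0, 0, 0], "claw": 0.0}, {"translation": [-120, 84, 0], "rotation": [0, 0, 0], "claw": 0.0}, {"translation": [-146, 102, 0], "rotation": [0, 0, 0], "claw": 0.0}]}}

```text
clock: 32.85
eef_pos: [0.4922, 0.043, 0.1465]
ee_rot: [0.841, 0.541, 0.001, 0.001]
contact_force: [1.5, -0.2, -1.7]
finger_gap: 0.0086
```

Call:
{"api": "drive_tool", "payload": {"steps": [{"translation": [-28, 34, 10], "rotation": [0, 0, -5], "claw": 0.0}, {"translation": [-56, 68, 20], "rotation": [0, 0, -10], "claw": 0.0}, {"translation": [-84, 102, 30], "rotation": [0, 0, -15], "claw": 0.0}, {"translation": [-110, 132, 40], "rotation": [0, 0, -20], "claw": 0.0}, {"translation": [-122, 145, 50], "rotation": [0, 0, -22.2], "claw": 0.0}]}}

```text
clock: 33.35
eef_pos: [0.5737, -0.1325, 0.0953]
ee_rot: [0.722, 0.692, -0.0, 0.001]
contact_force: [-0.0, 0.3, -1.8]
finger_gap: 0.0087
```

Call:
{"api": "drive_tool", "payload": {"steps": [{"translation": [0, 0, 0], "rotation": [0, 0, 0], "claw": 0.0}, {"translation": [0, 0, 0], "rotation": [0, 0, 0], "claw": 0.0}]}}

```text
clock: 33.55
eef_pos: [0.5729, -0.1327, 0.0943]
ee_rot: [0.722, 0.692, -0.001, 0.001]
contact_force: [-0.2, 0.3, -0.3]
finger_gap: 0.0088
```

Run:
```python
from h import *
st(); print(delta([.5733,-.1308,.0515],-2.3))
```

```text
t 33.55 pos [ 572.9 -132.7   94.3] tooly -2.47 tz [-0.001 -0.002 -1.   ] F [-0.2  0.3 -0.3] M [-0.01 -0.    0.02] gap 8.8 q [-0.17  0.39  0.4   1.75 -0.17  1.04  0.24]
(array([ 2. ,  0.3, 42.8]), array([-0.03,  0.11, -0.17]))
```

Call:
{"api": "drive_tool", "payload": {"steps": [{"translation": [2, 0, 15], "rotation": [0, 0, -0.2], "claw": 0.0}, {"translation": [2, 0, 28], "rotation": [0, 0, -0.2], "claw": 0.0}, {"translation": [2, 0, 36], "rotation": [0, 0, -0.2], "claw": 0.0}, {"translation": [2, 0, 40], "rotation": [0, 0, -0.2], "claw": 0.0}, {"translation": [2, 0, 43], "rotation": [0, 0, -0.2], "claw": 0.0}]}}

```text
clock: 34.05
eef_pos: [0.5729, -0.1305, 0.0509]
ee_rot: [0.721, 0.693, -0.001, 0.0]
contact_force: [-3.0, -1.0, 14.6]
finger_gap: 0.0087
```

Call:
{"api": "drive_tool", "payload": {"steps": [{"translation": [0, 0, 0], "rotation": [0, 0, 0], "claw": 0.0}]}}

```text
clock: 34.15
eef_pos: [0.573, -0.1306, 0.0511]
ee_rot: [0.721, 0.693, -0.001, 0.001]
contact_force: [-0.5, 0.2, 0.3]
finger_gap: 0.0089
```

Call:
{"api": "drive_tool", "payload": {"steps": [{"translation": [0, 0, 0], "rotation": [0, 0, 0], "claw": 0.2}, {"translation": [0, 0, 0], "rotation": [0, 0, 0], "claw": 0.33}, {"translation": [0, 0, -20], "rotation": [0, 0, 0], "claw": 0.4}, {"translation": [0, 0, -45], "rotation": [0, 0, 0], "claw": 0.6}, {"translation": [0, 0, -55], "rotation": [0, 0, 0], "claw": 0.75}]}}

```text
clock: 34.65
eef_pos: [0.5743, -0.1309, 0.1085]
ee_rot: [0.721, 0.693, 0.0, 0.002]
contact_force: [0.8, 1.1, -0.6]
finger_gap: 0.0621
```

Call:
{"api": "drive_tool", "payload": {"steps": [{"translation": [40, 0, 0], "rotation": [0, 0, 0], "claw": 0.75}, {"translation": [80, 0, 0], "rotation": [0, 0, 0], "claw": 0.75}, {"translation": [115, 0, 20], "rotation": [0, 0, 0], "claw": 0.75}, {"translation": [130, 0, 40], "rotation": [0, 0, 0], "claw": 0.75}, {"translation": [130, 0, 40], "rotation": [0, 0, 0], "claw": 0.75}]}}

```text
clock: 35.15
eef_pos: [0.5778, 0.0023, 0.0656]
ee_rot: [0.719, 0.695, -0.001, 0.0]
contact_force: [-0.0, 0.2, -1.1]
finger_gap: 0.0642
```

Call:
{"api": "drive_tool", "payload": {"steps": [{"translation": [0, 0, 0], "rotation": [0, 0, 0], "claw": 0.75}, {"translation": [0, 0, 0], "rotation": [0, 0, 0], "claw": 0.75}]}}

```text
clock: 35.35
eef_pos: [0.578, 0.001, 0.0661]
ee_rot: [0.72, 0.694, -0.001, 0.0]
contact_force: [1.5, 0.1, 0.9]
finger_gap: 0.0642
```

```bash
python3 body.py w17
```

```text
t 35.4 pos [578.3   0.9  66.4] tooly -2.11 tz [-0.    -0.002 -1.   ] F [ 0.1 -0.6 -0.4] M [-0.    0.01  0.  ] gap 64.1 q [-0.36  0.4   0.33  1.79 -0.15  0.97  0.  ]
rect ((577.3071899414062, -16.284099578857422), (110.10354614257812, 34.13651657104492), 87.92386627197266) rear mid [579.3016    38.731537] z 33.29300188127368
yaw -2.0761328
grip [577.8525     -1.2422066] (array([-2. , -0.3, 45.4]), array([-0.01,  0.1 , -0.03]))
```

View pics/w17.png

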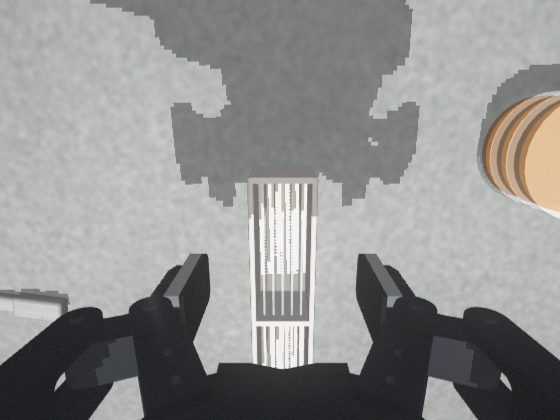

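The magazine is straight on the bench again. I'll grip the body, lift it and check the bay.

Call:
{"api": "drive_tool", "payload": {"steps": [{"translation": [-1.5, -0.5, 20], "rotation": [0, 0, 0], "claw": 0.75}, {"translation": [-1.5, -0.5, 37], "rotation": [0, 0, 0], "claw": 0.75}, {"translation": [-1.5, -0.5, 45], "rotation": [0, 0, 0], "claw": 0.75}, {"translation": [-1.5, -0.5, 45], "rotation": [0, 0, 0], "claw": 0.6}, {"translation": [-1.5, -0.5, 45], "rotation": [0, 0, 0], "claw": 0.5}]}}

```text
clock: 35.9
eef_pos: [0.5782, -0.0012, 0.0222]
ee_rot: [0.72, 0.694, -0.0, 0.001]
contact_force: [0.0, 0.0, 1.4]
finger_gap: 0.0425
```

Call:
{"api": "drive_tool", "payload": {"steps": [{"translation": [0, 0, 0], "rotation": [0, 0, 0], "claw": 0.4}, {"translation": [0, 0, 0], "rotation": [0, 0, 0], "claw": 0.2}, {"translation": [0, 0, 0], "rotation": [0, 0, 0], "claw": 0.2}, {"translation": [0, 0, 0], "rotation": [0, 0, 0], "claw": 0.2}]}}

```text
clock: 36.3
eef_pos: [0.579, -0.0012, 0.0233]
ee_rot: [0.72, 0.694, 0.0, 0.001]
contact_force: [-1.4, -1.1, 6.6]
finger_gap: 0.0334
```

Call:
{"api": "drive_tool", "payload": {"steps": [{"translation": [0, 0, -8], "rotation": [0, 0, 0], "claw": 0.2}, {"translation": [0, 0, -20], "rotation": [0, 0, 0], "claw": 0.2}, {"translation": [0, 0, -33], "rotation": [0, 0, 0], "claw": 0.2}, {"translation": [0, 0, -38], "rotation": [0, 0, 0], "claw": 0.2}, {"translation": [0, 0, -38], "rotation": [0, 0, 0], "claw": 0.2}]}}

```text
clock: 36.8
eef_pos: [0.5796, -0.0011, 0.0627]
ee_rot: [0.72, 0.694, 0.001, 0.002]
contact_force: [-0.0, -0.2, -0.9]
finger_gap: 0.0327
```

Run:
```python
from h import *
snap("scene","s18"); snap("top","t18"); st(); sc(); print(dsc(-136,300,58.5)) 
p,d,K,R,t=load("s18"); w=cloud(d,K,R,t); Z=w[...,2]
m=(Z>.05)&(Z<.13)&(w[...,1]>-.2)&(w[...,1]<.05)&(w[...,0]>.53)&(w[...,0]<.62)
q=w[m]*1000
for y in range(-170,60,40):
    s=q[(q[:,1]>y)&(q[:,1]<y+20)]
    if len(s): print(y,len(s),np.percentile(s[:,2],[10,50,90]),np.percentile(s[:,0],[5,95]))
s=cv2.imread("pics/s18.png");t=cv2.imread("pics/t18.png")
cv2.imwrite("pics/c18.png",np.hstack([cv2.resize(s[220:350,110:290],(400,430),interpolation=cv2.INTER_CUBIC),cv2.resize(t[145:270,340:450],(400,430),interpolation=cv2.INTER_CUBIC)]))
```

```text
t 36.9 pos [578.7  -1.   61.3] tooly -2.15 tz [ 0.002 -0.002 -1.   ] F [ 0.   1.  -1.4] M [ 0.07 -0.02  0.03] gap 33.0 q [-0.35  0.41  0.33  1.8  -0.16  0.96  0.01]
scanner xy [-59.8 379.9] z 61.3
(array([-79.7, -76.5,   2.7]), array([0.13, 0.08, 0.15]))
-130 89 [59.00947304 73.2838961  99.18616438] [564.20672159 595.42789632]
-90 93 [55.88781357 67.24987247 73.41085035] [562.29772626 596.48380287]
-50 88 [56.58646735 68.22841413 75.97592092] [565.80560072 599.13546967]
-10 41 [ 62.15869178  83.07344693 122.22328897] [566.37384179 613.39811277]
30 53 [61.28404443 68.48963767 74.22709392] [568.05674902 602.53572427]
```

View pics/c18.png

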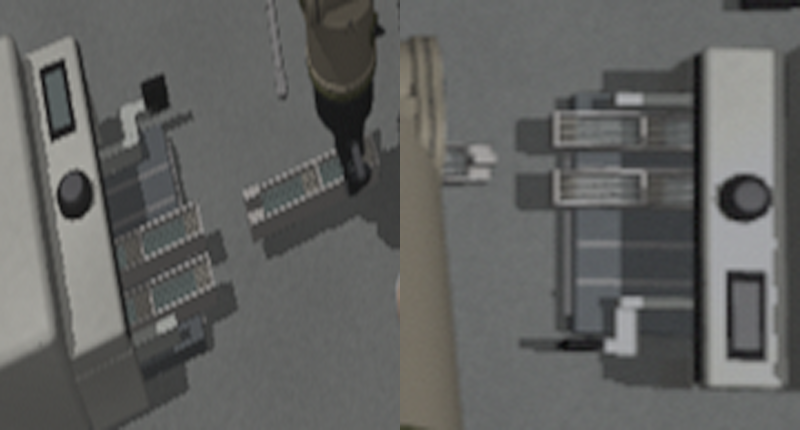

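Both loaded magazines are still in place and square. Third insertion, aimed at x of about -136.

Call:
{"api": "drive_tool", "payload": {"steps": [{"translation": [-20, -20, 1], "rotation": [0, 0, 0], "claw": 0.2}, {"translation": [-45, -45, 2], "rotation": [0, 0, 0], "claw": 0.2}, {"translation": [-70, -68, 3], "rotation": [0, 0, 0], "claw": 0.2}, {"translation": [-78, -77, 3], "rotation": [0, 0, 0], "claw": 0.2}, {"translation": [-78, -77, 3], "rotation": [0, 0, 0], "claw": 0.2}]}}

```text
clock: 37.4
eef_pos: [0.4976, -0.0773, 0.0579]
ee_rot: [0.721, 0.693, -0.0, 0.001]
contact_force: [0.5, 0.1, -0.4]
finger_gap: 0.0329
```

Call:
{"api": "drive_tool", "payload": {"steps": [{"translation": [0, 0, 0], "rotation": [0, 0, 0], "claw": 0.2}]}}

```text
clock: 37.5
eef_pos: [0.4984, -0.0763, 0.058]
ee_rot: [0.721, 0.693, 0.0, 0.001]
contact_force: [0.8, 0.1, -1.8]
finger_gap: 0.0333
```

Run:
```python
from h import *
st(); sc(); print(dsc(-136,165,58.5))
```

```text
t 37.5 pos [498.4 -76.3  58. ] tooly -2.24 tz [ 0.002 -0.001 -1.   ] F [ 0.8  0.1 -1.8] M [ 0.1  -0.03 -0.02] gap 33.3 q [-0.28  0.27  0.38  1.99 -0.12  0.9   0.13]
scanner xy [-137.   301.4] z 58.0
(array([-136.4,    0.8,   -0.4]), array([0.11, 0.05, 0.06]))
```

Call:
{"api": "drive_tool", "payload": {"steps": [{"translation": [-20, 1, -0.5], "rotation": [0, 0, 0], "claw": 0.2}, {"translation": [-50, 1, -0.5], "rotation": [0, 0, 0], "claw": 0.2}, {"translation": [-80, 1, -0.5], "rotation": [0, 0, 0], "claw": 0.2}, {"translation": [-110, 1, -0.5], "rotation": [0, 0, 0], "claw": 0.2}, {"translation": [-130, 1, -0.5], "rotation": [0, 0, 0], "claw": 0.2}]}}

```text
clock: 38.0
eef_pos: [0.4953, -0.2074, 0.0586]
ee_rot: [0.721, 0.693, 0.0, 0.001]
contact_force: [0.2, 0.6, -0.7]
finger_gap: 0.0326
```

Call:
{"api": "drive_tool", "payload": {"steps": [{"translation": [-3, 0, 0], "rotation": [0, 0, 0], "claw": 0.2}, {"translation": [-3, 0, 0], "rotation": [0, 0, 0], "claw": 0.2}]}}

```text
clock: 38.2
eef_pos: [0.4961, -0.21, 0.0583]
ee_rot: [0.721, 0.693, 0.0, 0.001]
contact_force: [1.0, 1.0, -1.5]
finger_gap: 0.0327
```

Run:
```python
from h import *
st(); sc(); print(dsc(-136,145,55))
```

```text
t 38.2 pos [ 496.1 -210.    58.3] tooly -2.2 tz [ 0.002 -0.002 -1.   ] F [ 1.   1.  -1.5] M [ 0.1  -0.   -0.02] gap 32.7 q [-0.06  0.34  0.44  1.91 -0.18  0.93  0.42]
scanner xy [-133.9  167.8] z 58.3
(array([-22.8,  -2.1,   3.4]), array([0.13, 0.1 , 0.1 ]))
```

Call:
{"api": "drive_tool", "payload": {"steps": [{"translation": [-9, -2, 0], "rotation": [0, 0, 0], "claw": 0.2}, {"translation": [-18, -2, 2], "rotation": [0, 0, 0], "claw": 0.2}, {"translation": [-22, -2, 3.5], "rotation": [0, 0, 0], "claw": 0.2}, {"translation": [-22, -2, 3.5], "rotation": [0, 0, 0], "claw": 0.2}]}}

```text
clock: 38.6
eef_pos: [0.493, -0.2324, 0.0546]
ee_rot: [0.721, 0.693, -0.0, 0.001]
contact_force: [-0.1, 0.0, -1.1]
finger_gap: 0.0327
```

Call:
{"api": "drive_tool", "payload": {"steps": [{"translation": [-2, 0, 0], "rotation": [0, 0, 0], "claw": 0.2}]}}

```text
clock: 38.7
eef_pos: [0.493, -0.234, 0.0545]
ee_rot: [0.721, 0.693, 0.0, 0.001]
contact_force: [-0.2, 0.4, -1.3]
finger_gap: 0.0326
```

Call:
{"api": "drive_tool", "payload": {"steps": [{"translation": [-2, 0, 0], "rotation": [0, 0, 0], "claw": 0.2}]}}

```text
clock: 38.8
eef_pos: [0.4929, -0.2359, 0.0545]
ee_rot: [0.721, 0.693, 0.0, 0.001]
contact_force: [0.6, -0.3, -1.9]
finger_gap: 0.0331
```

Call:
{"api": "drive_tool", "payload": {"steps": [{"translation": [-1, 0, 0], "rotation": [0, 0, 0], "claw": 0.2}]}}

```text
clock: 38.9
eef_pos: [0.4929, -0.2369, 0.0545]
ee_rot: [0.721, 0.693, 0.0, 0.001]
contact_force: [-0.6, 4.1, -1.2]
finger_gap: 0.0329
```

Call:
{"api": "drive_tool", "payload": {"steps": [{"translation": [-1, 0, 0], "rotation": [0, 0, 0], "claw": 0.2}]}}

```text
clock: 39.0
eef_pos: [0.4929, -0.2369, 0.0544]
ee_rot: [0.72, 0.694, 0.0, 0.0]
contact_force: [-0.2, 5.7, -0.2]
finger_gap: 0.0327
```

Run:
```python
from h import *
st(); sc()
```

```text
t 39.0 pos [ 492.9 -236.9   54.4] tooly -2.17 tz [ 0.001  0.    -1.   ] F [-0.2  5.7 -0.2] M [ 1.33  0.1  -0.01] gap 32.7 q [-0.01  0.37  0.45  1.89 -0.2   0.93  0.49]
scanner xy [-136.1  140.7] z 54.4
```

Home contact at y = 140.7. I'll lower it, release, and look.

Call:
{"api": "drive_tool", "payload": {"steps": [{"translation": [0, 0, 1], "rotation": [0, 0, 0], "claw": 0.2}, {"translation": [0, 0, 1.5], "rotation": [0, 0, 0], "claw": 0.2}]}}

```text
clock: 39.2
eef_pos: [0.4931, -0.2368, 0.0533]
ee_rot: [0.72, 0.694, 0.001, 0.0]
contact_force: [-4.2, 3.1, 10.4]
finger_gap: 0.0329
```

Call:
{"api": "drive_tool", "payload": {"steps": [{"translation": [0, 0, 0], "rotation": [0, 0, 0], "claw": 0.42}, {"translation": [0, 0, 0], "rotation": [0, 0, 0], "claw": 0.47}, {"translation": [0, 0, 0], "rotation": [0, 0, 0], "claw": 0.47}, {"translation": [0, 0, -10], "rotation": [0, 0, 0], "claw": 0.47}, {"translation": [5, 0, -35], "rotation": [0, 0, 0], "claw": 0.47}]}}

```text
clock: 39.7
eef_pos: [0.4919, -0.232, 0.0876]
ee_rot: [0.721, 0.693, -0.001, -0.001]
contact_force: [0.2, -0.5, 0.4]
finger_gap: 0.04
```

Call:
{"api": "drive_tool", "payload": {"steps": [{"translation": [30, 0, -40], "rotation": [0, 0, 0], "claw": 0.5}, {"translation": [60, 0, -70], "rotation": [0, 0, 0], "claw": 0.6}, {"translation": [85, 0, -110], "rotation": [0, 0, 0], "claw": 0.6}, {"translation": [85, 0, -110], "rotation": [0, 0, 0], "claw": 0.6}, {"translation": [85, 0, -110], "rotation": [0, 0, 0], "claw": 0.6}]}}

```text
clock: 40.2
eef_pos: [0.4959, -0.1469, 0.199]
ee_rot: [0.72, 0.694, 0.0, 0.0]
contact_force: [0.7, 0.2, -0.5]
finger_gap: 0.051
```

```bash
cat > bay.py <<'E'
from h import *
import sys
n=sys.argv[1]
snap("wrist","w"+n); snap("scene","s"+n); snap("top","t"+n); st(); sc()
for c in "wst":
    p,d,K,R,t=load(c+n); w=cloud(d,K,R,t); Z=w[...,2]*1000
    s=np.stack(w2s(w[...,0]*1000,w[...,1]*1000),-1)
    m=(Z>58)&(Z<72)&(s[...,0]<-3)&(s[...,0]>-172)&(s[...,1]>126)&(s[...,1]<215)
    k,l,S,C=cv2.connectedComponentsWithStats(m.astype(np.uint8))
    for i in range(1,k):
        if S[i,4]>25:
            q=s[l==i]; r=cv2.minAreaRect(q.astype(np.float32)); print(c,np.round(C[i]),"x",np.round(np.percentile(q[:,0],[1,99]),1),"rear y",np.round(np.percentile(q[:,1],98),1),"z",np.round(np.percentile(Z[l==i],80),1),"ang",round(r[2],1))
s=cv2.imread(f"pics/s{n}.png");t=cv2.imread(f"pics/t{n}.png")
cv2.imwrite(f"pics/c{n}.png",np.hstack([cv2.resize(s[220:350,110:230],(400,430),interpolation=cv2.INTER_CUBIC),cv2.resize(t[145:270,340:450],(400,430),interpolation=cv2.INTER_CUBIC)]))
E
python3 bay.py 19
```

```text
t 40.35 pos [ 494.6 -148.   196.8] tooly -2.29 tz [-0.004  0.    -1.   ] F [ 0.5 -1.4 -0.6] M [-0.01 -0.02 -0.03] gap 50.9 q [-0.2   0.12  0.43  1.83 -0.05  1.21  0.21]
scanner xy [-138.   229.7] z 196.8
w [283. 279.] x [-152.5 -119.1] rear y 180.5 z 66.4 ang 0.4
w [332. 280.] x [-97.2 -87.6] rear y 180.4 z 66.5 ang 87.1
w [366. 258.] x [-70.  -63.3] rear y 180.6 z 66.4 ang 30.5
w [415. 277.] x [-41.6  -8. ] rear y 180.4 z 66.1 ang 89.4
w [340. 303.] x [-85.9 -84.5] rear y 142.1 z 61.9 ang 89.8
s [187. 272.] x [-150.3 -114. ] rear y 182.3 z 64.2 ang 1.8
s [191. 288.] x [-95.3 -58.1] rear y 182.2 z 64.6 ang 88.8
s [196. 304.] x [-39.4  -3.3] rear y 182.2 z 64.7 ang 89.2
```

View pics/c19.png

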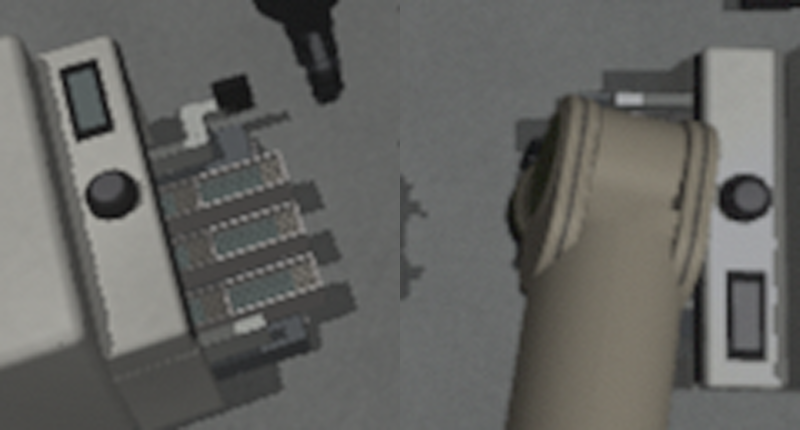

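View pics/w19.png

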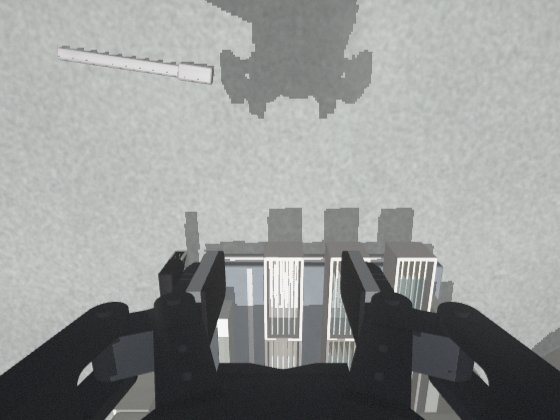

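All three magazines are home: rear faces at y = 180.4-180.6 mm and tops at 66 mm, so they're flat and square. Next I'll take the guide's fin.

Run:
```python
from h import *
p,d,K,R,t=load("w19"); w=cloud(d,K,R,t); Z=w[...,2]*1000
s=np.stack(w2s(w[...,0]*1000,w[...,1]*1000),-1)
for n in ("w19","s19"):
    p,d,K,R,t=load(n); w=cloud(d,K,R,t); Z=w[...,2]*1000
    s=np.stack(w2s(w[...,0]*1000,w[...,1]*1000),-1)
    m=(Z>72)&(Z<86)&(s[...,0]<-205)&(s[...,0]>-255)&(s[...,1]>130)&(s[...,1]<185)
    print(n,m.sum(),np.percentile(s[m],[2,50,98],axis=0),np.median(Z[m]))
print(dsc(-230,157,120)); print(s2w(-230,157))
```

```text
w19 385 [[-236.15554381  154.27765729]
 [-229.99948462  165.60040017]
 [-224.66422956  172.48678318]] 79.94819801345676
s19 44 [[-232.85056328  142.72508929]
 [-225.10646601  157.55945478]
 [-220.00357907  174.35025313]] 78.29679739773125
(array([-72.7, -91.8,  77.1]), array([-0.2 , -0.01,  0.01]))
[ 399.68598055 -216.89616768]
```

Call:
{"api": "drive_tool", "payload": {"steps": [{"translation": [-15, -40, 0], "rotation": [-0.2, 0, 0], "claw": 0.5}, {"translation": [-40, -75, 10], "rotation": [-0.2, 0, 0], "claw": 0.5}, {"translation": [-73, -92, 40], "rotation": [-0.2, 0, 0], "claw": 0.5}, {"translation": [-73, -92, 77], "rotation": [-0.2, 0, 0], "claw": 0.5}, {"translation": [-73, -92, 77], "rotation": [-0.2, 0, 0], "claw": 0.5}]}}

```text
clock: 40.85
eef_pos: [0.3956, -0.2173, 0.1161]
ee_rot: [0.722, 0.692, -0.002, -0.003]
contact_force: [-0.4, 1.5, -0.4]
finger_gap: 0.0427
```

Call:
{"api": "drive_tool", "payload": {"steps": [{"translation": [0, 0, 0], "rotation": [0, 0, 0], "claw": 0.5}]}}

```text
clock: 40.95
eef_pos: [0.3955, -0.2174, 0.1163]
ee_rot: [0.722, 0.691, -0.003, -0.004]
contact_force: [0.4, -0.1, 0.7]
finger_gap: 0.0427
```

Run:
```python
from h import *
st(); sc(); print(dsc(-230,157,58))
```

```text
t 40.95 pos [ 395.5 -217.4  116.3] tooly -2.51 tz [-0.01   0.002 -1.   ] F [ 0.4 -0.1  0.7] M [0.02 0.01 0.01] gap 42.7 q [-0.1   0.07  0.52  2.07 -0.04  1.03  0.4 ]
scanner xy [-234.2  156.3] z 116.3
(array([ 0.6,  4.7, 58.3]), array([-0.56, -0.08, -0.21]))
```

Call:
{"api": "drive_tool", "payload": {"steps": [{"translation": [0.5, 4.7, 20], "rotation": [-0.6, 0, -0.2], "claw": 0.5}, {"translation": [0.5, 4.7, 45], "rotation": [-0.6, 0, -0.2], "claw": 0.5}, {"translation": [0.5, 4.7, 58], "rotation": [-0.6, 0, -0.2], "claw": 0.5}, {"translation": [0.5, 4.7, 58], "rotation": [-0.6, 0, -0.2], "claw": 0.4}, {"translation": [0.5, 4.7, 58], "rotation": [-0.6, 0, -0.2], "claw": 0.25}]}}

```text
clock: 41.45
eef_pos: [0.4006, -0.217, 0.0595]
ee_rot: [0.721, 0.693, 0.001, 0.0]
contact_force: [-0.4, -0.8, -0.5]
finger_gap: 0.0219
```

Call:
{"api": "drive_tool", "payload": {"steps": [{"translation": [0, 0, 0], "rotation": [0, 0, 0], "claw": 0.1}, {"translation": [0, 0, 0], "rotation": [0, 0, 0], "claw": 0.0}, {"translation": [0, 0, 0], "rotation": [0, 0, 0], "claw": 0.0}, {"translation": [0, 0, 0], "rotation": [0, 0, 0], "claw": 0.0}]}}

```text
clock: 41.85
eef_pos: [0.4012, -0.2171, 0.0604]
ee_rot: [0.721, 0.693, 0.001, 0.001]
contact_force: [-1.9, 1.4, 6.0]
finger_gap: 0.0113
```

Run:
```python
from h import *
st(); sc()
```

```text
t 41.85 pos [ 401.2 -217.1   60.4] tooly -2.27 tz [ 0.003  0.001 -1.   ] F [-1.9  1.4  6. ] M [ 0.28  0.55 -0.05] gap 11.3 q [-0.09  0.17  0.52  2.11 -0.11  0.88  0.46]
scanner xy [-228.5  156.9] z 60.4
```

Call:
{"api": "drive_tool", "payload": {"steps": [{"translation": [0, 5, 0], "rotation": [0, 0, 0], "claw": 0.0}, {"translation": [0, 10, 0], "rotation": [0, 0, 0], "claw": 0.0}, {"translation": [0, 15, 0], "rotation": [0, 0, 0], "claw": 0.0}, {"translation": [0, 20, 0], "rotation": [0, 0, 0], "claw": 0.0}, {"translation": [0, 25, 0], "rotation": [0, 0, 0], "claw": 0.0}]}}

```text
clock: 42.35
eef_pos: [0.4267, -0.2181, 0.0605]
ee_rot: [0.721, 0.693, 0.001, 0.001]
contact_force: [-2.2, -0.2, -0.3]
finger_gap: 0.0111
```

Call:
{"api": "drive_tool", "payload": {"steps": [{"translation": [0, 2, 0], "rotation": [0, 0, 0], "claw": 0.0}, {"translation": [0, 4, 0], "rotation": [0, 0, 0], "claw": 0.0}, {"translation": [0, 6, 0], "rotation": [0, 0, 0], "claw": 0.0}, {"translation": [0, 8, 0], "rotation": [0, 0, 0], "claw": 0.0}, {"translation": [0, 10, 0], "rotation": [0, 0, 0], "claw": 0.0}]}}

```text
clock: 42.85
eef_pos: [0.4367, -0.2185, 0.0605]
ee_rot: [0.721, 0.693, 0.001, 0.001]
contact_force: [-2.4, -0.4, -0.5]
finger_gap: 0.0112
```

Call:
{"api": "drive_tool", "payload": {"steps": [{"translation": [0, 2, 0], "rotation": [0, 0, 0], "claw": 0.0}, {"translation": [0, 4, 0], "rotation": [0, 0, 0], "claw": 0.0}, {"translation": [0, 6, 0], "rotation": [0, 0, 0], "claw": 0.0}, {"translation": [0, 8, 0], "rotation": [0, 0, 0], "claw": 0.0}, {"translation": [0, 10, 0], "rotation": [0, 0, 0], "claw": 0.0}]}}

```text
clock: 43.35
eef_pos: [0.4468, -0.2189, 0.0605]
ee_rot: [0.721, 0.693, 0.001, 0.001]
contact_force: [-2.4, 0.5, -1.3]
finger_gap: 0.0112
```

Run:
```python
from h import *
st(); sc()
```

```text
t 43.35 pos [ 446.8 -218.9   60.5] tooly -2.27 tz [ 0.003  0.001 -1.   ] F [-2.4  0.5 -1.3] M [-0.12  0.69  0.01] gap 11.2 q [-0.08  0.26  0.5   2.01 -0.16  0.9   0.46]
scanner xy [-182.8  156.8] z 60.5
```

Call:
{"api": "drive_tool", "payload": {"steps": [{"translation": [0, 2, 0], "rotation": [0, 0, 0], "claw": 0.0}, {"translation": [0, 4, 0], "rotation": [0, 0, 0], "claw": 0.0}, {"translation": [0, 6, 0], "rotation": [0, 0, 0], "claw": 0.0}, {"translation": [0, 8, 0], "rotation": [0, 0, 0], "claw": 0.0}, {"translation": [0, 10, 0], "rotation": [0, 0, 0], "claw": 0.0}]}}

```text
clock: 43.85
eef_pos: [0.4568, -0.2193, 0.0605]
ee_rot: [0.721, 0.693, 0.001, 0.0]
contact_force: [-3.5, 0.4, 1.9]
finger_gap: 0.0108
```

Call:
{"api": "drive_tool", "payload": {"steps": [{"translation": [0, 2, 0], "rotation": [0, 0, 0], "claw": 0.0}, {"translation": [0, 4, 0], "rotation": [0, 0, 0], "claw": 0.0}, {"translation": [0, 6, 0], "rotation": [0, 0, 0], "claw": 0.0}, {"translation": [0, 8, 0], "rotation": [0, 0, 0], "claw": 0.0}, {"translation": [0, 10, 0], "rotation": [0, 0, 0], "claw": 0.0}]}}

```text
clock: 44.35
eef_pos: [0.467, -0.2198, 0.0605]
ee_rot: [0.721, 0.693, 0.001, 0.0]
contact_force: [-4.2, -0.1, 0.3]
finger_gap: 0.0108
```

Call:
{"api": "drive_tool", "payload": {"steps": [{"translation": [0, 2, 0], "rotation": [0, 0, 0], "claw": 0.0}, {"translation": [0, 4, 0], "rotation": [0, 0, 0], "claw": 0.0}, {"translation": [0, 6, 0], "rotation": [0, 0, 0], "claw": 0.0}, {"translation": [0, 8, 0], "rotation": [0, 0, 0], "claw": 0.0}]}}

```text
clock: 44.75
eef_pos: [0.4751, -0.2201, 0.0605]
ee_rot: [0.721, 0.693, 0.001, 0.0]
contact_force: [-5.2, 0.2, 2.3]
finger_gap: 0.0111
```

```bash
python3 bay.py 20
```

```text
t 44.9 pos [ 475.4 -220.1   60.5] tooly -2.27 tz [ 0.003  0.001 -1.   ] F [-1.5 -0.4 -0.6] M [-0.11  0.44  0.01] gap 11.1 q [-0.08  0.32  0.49  1.95 -0.19  0.92  0.46]
scanner xy [-154.3  156.8] z 60.5
w [485. 277.] x [-108.7  -39.6] rear y 180.5 z 65.9 ang 0.1
w [284. 259.] x [-171.6 -135.8] rear y 172.6 z 69.5 ang 89.8
s [193. 295.] x [-105.7   -3.5] rear y 182.3 z 64.8 ang 89.9
t [388. 193.] x [-108.4  -10.2] rear y 181.2 z 68.1 ang 89.3
```

View pics/w20.png

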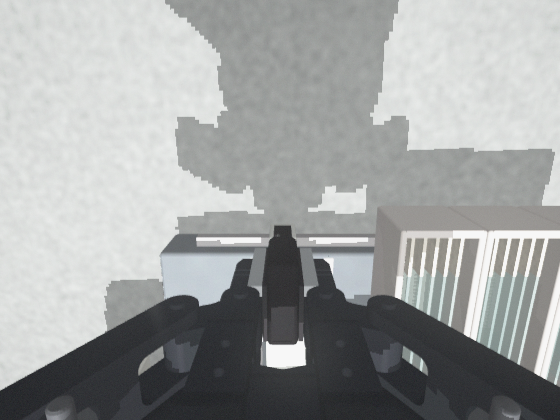

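View pics/c20.png

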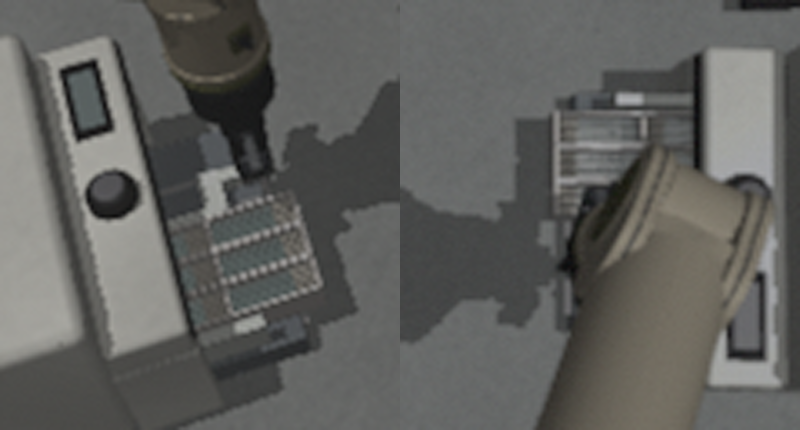

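The three magazines are pushed together. There are about 6 mm to go before the wall, so I'll move in 1 mm steps and watch the force.

Call:
{"api": "drive_tool", "payload": {"steps": [{"translation": [0, 1.5, 0], "rotation": [0, 0, 0], "claw": 0.0}, {"translation": [0, 3, 0], "rotation": [0, 0, 0], "claw": 0.0}, {"translation": [0, 4, 0], "rotation": [0, 0, 0], "claw": 0.0}]}}

```text
clock: 45.2
eef_pos: [0.4793, -0.2203, 0.0605]
ee_rot: [0.721, 0.693, 0.001, 0.001]
contact_force: [-3.8, 0.3, 1.5]
finger_gap: 0.0107
```

Call:
{"api": "drive_tool", "payload": {"steps": [{"translation": [0, 1, 0], "rotation": [0, 0, 0], "claw": 0.0}]}}

```text
clock: 45.3
eef_pos: [0.4803, -0.2203, 0.0605]
ee_rot: [0.721, 0.693, 0.001, 0.0]
contact_force: [-4.3, -0.0, 1.6]
finger_gap: 0.0113
```

Call:
{"api": "drive_tool", "payload": {"steps": [{"translation": [0, 1, 0], "rotation": [0, 0, 0], "claw": 0.0}]}}

```text
clock: 45.4
eef_pos: [0.4813, -0.2203, 0.0605]
ee_rot: [0.721, 0.693, 0.001, 0.0]
contact_force: [-4.8, 0.3, 1.2]
finger_gap: 0.0113
```

Call:
{"api": "drive_tool", "payload": {"steps": [{"translation": [0, 0.5, 0], "rotation": [0, 0, 0], "claw": 0.0}]}}

```text
clock: 45.5
eef_pos: [0.4814, -0.2204, 0.0605]
ee_rot: [0.721, 0.693, 0.001, -0.0]
contact_force: [-8.7, 0.4, 6.8]
finger_gap: 0.0113
```

Call:
{"api": "drive_tool", "payload": {"steps": [{"translation": [0, 0.5, 0], "rotation": [0, 0, 0], "claw": 0.0}, {"translation": [0, 0.5, 0], "rotation": [0, 0, 0], "claw": 0.0}]}}

```text
clock: 45.7
eef_pos: [0.4814, -0.2204, 0.0605]
ee_rot: [0.721, 0.693, 0.001, -0.001]
contact_force: [-7.6, 0.7, 4.3]
finger_gap: 0.0109
```

Run:
```python
from h import *
st(); sc()
```

```text
t 45.7 pos [ 481.4 -220.4   60.5] tooly -2.3 tz [ 0.     0.002 -1.   ] F [-7.6  0.7  4.3] M [ 0.09  1.57 -0.03] gap 10.9 q [-0.08  0.33  0.49  1.93 -0.19  0.93  0.46]
scanner xy [-148.2  156.8] z 60.5
```

The fin reads x = -148.2, and -148 is what a closed stack of three should give. I'll release, lift and check.

Call:
{"api": "drive_tool", "payload": {"steps": [{"translation": [0, 0, 0], "rotation": [0, 0, 0], "claw": 0.2}, {"translation": [0, 0, 0], "rotation": [0, 0, 0], "claw": 0.3}, {"translation": [0, 0, 0], "rotation": [0, 0, 0], "claw": 0.33}, {"translation": [0, 0, -15], "rotation": [0, 0, 0], "claw": 0.33}, {"translation": [0, 0, -40], "rotation": [0, 0, 0], "claw": 0.33}]}}

```text
clock: 46.2
eef_pos: [0.4808, -0.22, 0.0998]
ee_rot: [0.721, 0.693, 0.0, -0.001]
contact_force: [0.0, -0.4, -0.0]
finger_gap: 0.028
```

Call:
{"api": "drive_tool", "payload": {"steps": [{"translation": [30, 10, -40], "rotation": [0, 0, 0], "claw": 0.0}, {"translation": [60, 30, -80], "rotation": [0, 0, 0], "claw": 0.0}, {"translation": [100, 60, -110], "rotation": [0, 0, 0], "claw": 0.0}, {"translation": [120, 90, -130], "rotation": [0, 0, 0], "claw": 0.0}, {"translation": [120, 90, -130], "rotation": [0, 0, 0], "claw": 0.0}]}}

```text
clock: 46.7
eef_pos: [0.5807, -0.0983, 0.2332]
ee_rot: [0.718, 0.696, 0.003, 0.0]
contact_force: [-0.2, -0.8, -0.3]
finger_gap: -0.0001
```

Call:
{"api": "drive_tool", "payload": {"steps": [{"translation": [0, 0, 0], "rotation": [0, 0, 0], "claw": 0.0}]}}

```text
clock: 46.8
eef_pos: [0.5815, -0.0978, 0.2333]
ee_rot: [0.718, 0.696, 0.003, 0.001]
contact_force: [-0.0, -0.1, -0.2]
finger_gap: 0.0003
```

```bash
python3 bay.py 21
python3 - <<'E'
from h import *
for n in ("w21","s21","t21"):
    p,d,K,R,t=load(n); w=cloud(d,K,R,t); Z=w[...,2]*1000
    s=np.stack(w2s(w[...,0]*1000,w[...,1]*1000),-1)
    m=(Z>74)&(Z<86)&(s[...,0]<-115)&(s[...,0]>-200)&(s[...,1]>130)&(s[...,1]<185)
    if m.sum()>5: print(n,"fin",m.sum(),np.percentile(s[m],[2,50,98],axis=0).round(1).tolist(),np.median(Z[m]))
    m=(Z>160)&(Z<175)&(s[...,0]<0)&(s[...,0]>-200)&(s[...,1]>12)&(s[...,1]<62)
    k,l,S,C=cv2.connectedComponentsWithStats(m.astype(np.uint8))
    for i in range(1,k):
        if S[i,4]>15:
            q=s[l==i]; print(n,"key?",S[i,4],C[i].round(),((q.min(0)+q.max(0))/2).round(1),np.ptp(q,axis=0).round(1),np.percentile(Z[l==i],[5,50,95]).round(1))
E
```

```text
t 46.95 pos [580.3 -98.8 232.7] tooly -1.87 tz [ 0.004  0.004 -1.   ] F [-0.9 -0.4  0.3] M [ 0.01 -0.01 -0.02] gap 0.1 q [-0.28  0.26  0.45  1.6  -0.12  1.3   0.15]
scanner xy [-54.3 282.2] z 232.7
w [235. 294.] x [-102.2  -90.1] rear y 180.7 z 66.2 ang 52.5
w [328. 293.] x [-11.5  -3.1] rear y 180.6 z 66.3 ang 42.3
w [182. 298.] x [-153.4 -144.2] rear y 172.9 z 65.2 ang 2.5
s [187. 270.] x [-143.6 -136.3] rear y 174.4 z 69.2 ang 89.6
s [193. 295.] x [-99.   -6.1] rear y 182.3 z 64.8 ang 89.5
s21 fin 43 [[-151.5, 142.1], [-144.2, 159.0], [-136.8, 173.6]] 77.99680048246691
s21 key? 147 [143. 278.] [-96.5  40.6] [48.4 41.5] [160.7 166.9 174.1]
t21 key? 111 [435. 202.] [-103.4   38.7] [47.1 43.2] [161.6 167.  174.1]
```

View pics/c21.png

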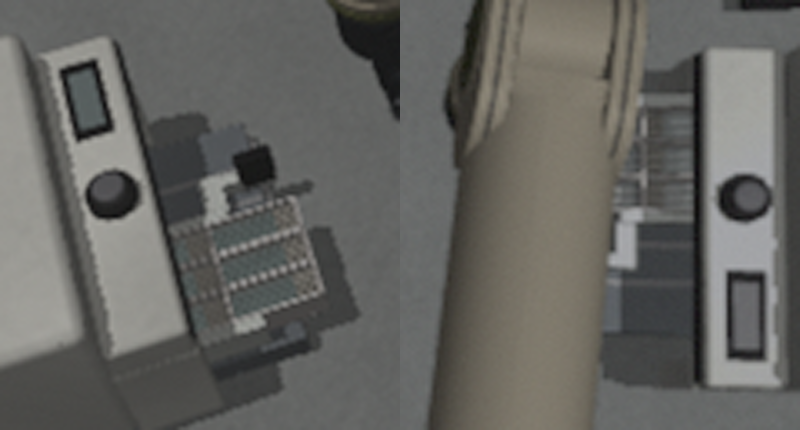

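View pics/w21.png

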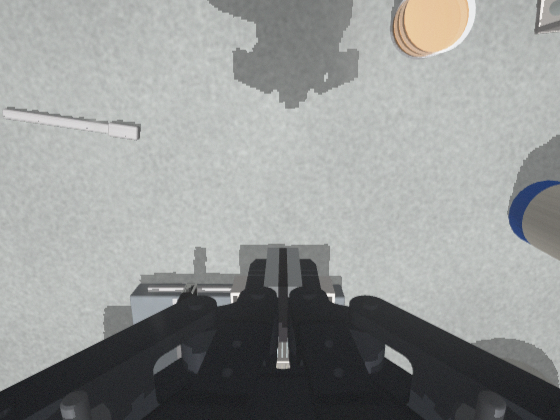

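The stack stands closed and square: x = -2 to -102, rear faces at y = 180.6. I'll locate the key's top.

Run:
```python
from h import *
for n,box in (("s21",(262,292,130,158)),("t21",(188,216,420,448)),("s0","") ,):
    if n=="s0": continue
    p,d,K,R,t=load(n); w=cloud(d,K,R,t); a,b,c,e=box
    g=p[a:b,c:e].astype(float).mean(-1)
    print(n); 
    Zs=w[a:b,c:e,2]*1000; m=Zs>171
    v,u=np.nonzero(m); uc,vc=u.mean()+c,v.mean()+a; zt=np.median(Zs[m])
    print("n",m.sum(),"px",uc.round(1),vc.round(1),"z",zt.round(1),Zs.max().round(1),"ray",w2s(*(ray(uc,vc,zt/1000,K,R,t)[:2]*1000)).round(1))
    np.set_printoptions(linewidth=250); print(Zs[::2,::2].round().astype(int))
```

```text
s21
n 79 px 141.5 276.8 z 175.1 nan ray [-93.8  38.2]
[[-9223372036854775808                  156                  156                  153                  151                  151                  156                  151                  155                  147                  154
                   147                    7                   -7]
 [                 151                  159                  156                  156                  155                  154                  156                  150                  152                  151                  154
                   151                  128                    1]
 [                 153                  152                  156                  150                  155                  155 -9223372036854775808                  151                  155                  154                  149
                   156                  146                   26]
 [                 152                  153                  154                  150                  151                  160                  154 
[... 3683 characters left out ...]
147 155 151 160 150 150 157 149 153 157 163 152]
 [ 74 143 151 154 161 153 167 162 158 167 155 156 150 155]
 [ 53 142 149 159 149 168 155 177 178 174 163 147 159 150]
 [ 46 146 160 153 163 165 171 176 182 176 179 170 154 151]
 [ 33 142 152 154 171 171 168 175 178 174 176 167 159 145]
 [ 54 139 150 161 156 164 164 178 174 180 165 157 153 148]
 [ 65 139 149 151 157 163 166 168 159 164 162 151 153 151]
 [ 60 141 147 158 149 156 160 164 165 162 154 151 149 150]
 [ 33 140 154 156 150 157 161 153 154 158 156 156 152 149]
 [ 24 141 153 152 156 156 153 155 151 154 151 152 152 146]
 [ 33 142 147 158 156 156 153 152 156 161 151 152 155 143]]<stdin>:10: RuntimeWarning: invalid value encountered in cast
```

Call:
{"api": "drive_tool", "payload": {"steps": [{"translation": [-20, -5, -40], "rotation": [-0.2, 0, 0.4], "claw": 0.0}, {"translation": [-50, -15, -57], "rotation": [-0.2, 0, 0.4], "claw": 0.0}, {"translation": [-90, -25, -57], "rotation": [-0.2, 0, 0.4], "claw": 0.0}, {"translation": [-130, -35, -57], "rotation": [-0.2, 0, 0.4], "claw": 0.0}, {"translation": [-170, -45, -57], "rotation": [-0.2, 0, 0.4], "claw": 0.0}]}}

```text
clock: 47.45
eef_pos: [0.5277, -0.2697, 0.2886]
ee_rot: [0.721, 0.692, 0.004, 0.001]
contact_force: [1.2, -0.0, 0.1]
finger_gap: -0.0004
```

Call:
{"api": "drive_tool", "payload": {"steps": [{"translation": [-40, 0, 0], "rotation": [0, 0, 0], "claw": 0.0}, {"translation": [-80, 0, 0], "rotation": [0, 0, 0], "claw": 0.0}, {"translation": [-120, 0, 0], "rotation": [0, 0, 0], "claw": 0.0}, {"translation": [-120, 0, 0], "rotation": [0, 0, 0], "claw": 0.0}, {"translation": [-120, 0, 0], "rotation": [0, 0, 0], "claw": 0.0}]}}

```text
clock: 47.95
eef_pos: [0.5211, -0.3912, 0.2874]
ee_rot: [0.723, 0.691, 0.004, 0.001]
contact_force: [0.1, 0.5, 0.6]
finger_gap: -0.0
```

Run:
```python
from h import *
snap("wrist","w22"); st(); sc()
p,d,K,R,t=load("w22"); w=cloud(d,K,R,t); Z=w[...,2]*1000
s=np.stack(w2s(w[...,0]*1000,w[...,1]*1000),-1)
m=(Z>170)&(Z<185)&(abs(s[...,0]+100)<40)&(s[...,1]>5)&(s[...,1]<70)
q=s[m]; print(m.sum(),((q.min(0)+q.max(0))/2).round(1),np.ptp(q,axis=0),np.median(Z[m]),np.argwhere(m).mean(0))
print(dsc(-100,39,200))
```

```text
t 48.0 pos [ 522.  -389.8  287.6] tooly -2.44 tz [ 0.007  0.005 -1.   ] F [ 0.1  0.8 -0.2] M [ 0.    0.01 -0.01] gap 0.2 q [ 0.14  0.41  0.61  1.34 -0.24  1.46  0.69]
scanner xy [-100.8  -10.8] z 287.6
1237 [-100.    38.1] [27.25979605 27.44891258] 177.2336466273541 [135.82861762 283.06709782]
(array([49.4,  0.1, 87.8]), array([ 0.38, -0.28, -0.14]))
```

View pics/w22.png

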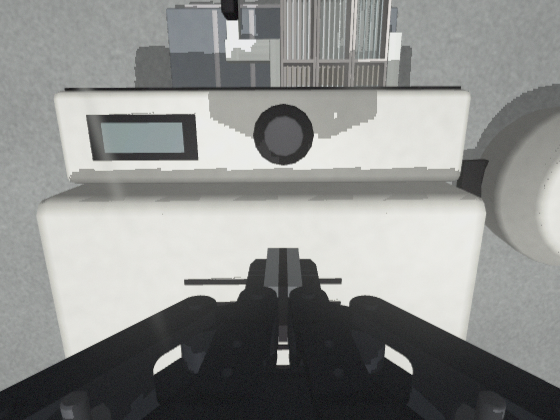

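The key is centred at pixel (283,135), measuring (-100, 38) with its top at 177 mm and a 27 mm diameter that matches. The wrist view also shows the three magazines tight together.

Call:
{"api": "drive_tool", "payload": {"steps": [{"translation": [25, 0, 25], "rotation": [0.4, -0.3, 0], "claw": 0.0}, {"translation": [49, 0, 50], "rotation": [0.4, -0.3, 0], "claw": 0.0}, {"translation": [49, 0, 78], "rotation": [0.4, -0.3, 0], "claw": 0.0}, {"translation": [49, 0, 82], "rotation": [0.4, -0.3, 0], "claw": 0.0}, {"translation": [49, 0, 82], "rotation": [0.4, -0.3, 0], "claw": 0.0}]}}

```text
clock: 48.5
eef_pos: [0.5245, -0.3398, 0.2059]
ee_rot: [0.722, 0.692, -0.0, -0.0]
contact_force: [0.4, -0.1, 0.1]
finger_gap: 0.0004
```

Run:
```python
from h import *
from plant import manip
st(); sc(); print(manip.tip_reach,dsc(-100,38.1,183))
```

```text
t 48.5 pos [ 524.5 -339.8  205.9] tooly -2.4 tz [-0.001  0.    -1.   ] F [ 0.4 -0.1  0.1] M [-0.09 -0.01  0.03] gap 0.4 q [ 0.05  0.39  0.58  1.54 -0.22  1.28  0.62]
scanner xy [-100.4   39.2] z 205.9
0.011 (array([-1.1,  0.4, 22.9]), array([-0.06, -0.01, -0.1 ]))
```

Call:
{"api": "drive_tool", "payload": {"steps": [{"translation": [-1, 0, 10], "rotation": [0, 0, 0], "claw": 0.0}, {"translation": [-1, 0, 16], "rotation": [0, 0, 0], "claw": 0.0}, {"translation": [-1, 0, 20], "rotation": [0, 0, 0], "claw": 0.0}, {"translation": [-1, 0, 22], "rotation": [0, 0, 0], "claw": 0.0}]}}

```text
clock: 48.9
eef_pos: [0.5244, -0.3412, 0.184]
ee_rot: [0.722, 0.692, -0.0, -0.0]
contact_force: [-0.7, 0.6, 3.8]
finger_gap: -0.0
```

Call:
{"api": "drive_tool", "payload": {"steps": [{"translation": [0, 0, 1], "rotation": [0, 0, 0], "claw": 0.0}]}}

```text
clock: 49.0
eef_pos: [0.5244, -0.3413, 0.1832]
ee_rot: [0.722, 0.692, -0.0, -0.0]
contact_force: [-1.7, 2.5, 3.9]
finger_gap: 0.0002
```

Call:
{"api": "drive_tool", "payload": {"steps": [{"translation": [0, 0, 1], "rotation": [0, 0, 0], "claw": 0.0}]}}

```text
clock: 49.1
eef_pos: [0.5245, -0.3413, 0.1825]
ee_rot: [0.722, 0.692, -0.0, -0.0]
contact_force: [-2.0, 2.1, 3.6]
finger_gap: -0.0001
```

Call:
{"api": "drive_tool", "payload": {"steps": [{"translation": [0, 0, 1], "rotation": [0, 0, 0], "claw": 0.0}]}}

```text
clock: 49.2
eef_pos: [0.5245, -0.3414, 0.1821]
ee_rot: [0.722, 0.692, 0.0, -0.0]
contact_force: [-3.9, 2.0, 10.4]
finger_gap: 0.0002
```

Call:
{"api": "drive_tool", "payload": {"steps": [{"translation": [0, 0, 1], "rotation": [0, 0, 0], "claw": 0.0}, {"translation": [0, 0, 1], "rotation": [0, 0, 0], "claw": 0.0}]}}

```text
clock: 49.4
eef_pos: [0.5245, -0.3413, 0.1821]
ee_rot: [0.722, 0.692, 0.0, -0.0]
contact_force: [-3.1, 2.5, 10.1]
finger_gap: 0.0002
```

The key bottomed out at 10 N. I'll retract upwards and back, clear of the view, for a last check.

Call:
{"api": "drive_tool", "payload": {"steps": [{"translation": [0, 0, -15], "rotation": [0, 0, 0], "claw": 0.0}, {"translation": [0, 0, -50], "rotation": [0, 0, 0], "claw": 0.0}, {"translation": [0, 0, -85], "rotation": [0, 0, 0], "claw": 0.0}, {"translation": [0, 0, -105], "rotation": [0, 0, 0], "claw": 0.0}, {"translation": [0, 0, -105], "rotation": [0, 0, 0], "claw": 0.0}]}}

```text
clock: 49.9
eef_pos: [0.5254, -0.3424, 0.2913]
ee_rot: [0.722, 0.692, 0.001, 0.003]
contact_force: [0.1, -0.8, -0.3]
finger_gap: 0.0003
```

Call:
{"api": "drive_tool", "payload": {"steps": [{"translation": [40, 0, 0], "rotation": [0, 0, 0], "claw": 0.0}, {"translation": [80, 0, 0], "rotation": [0, 0, 0], "claw": 0.0}, {"translation": [120, 0, 0], "rotation": [0, 0, 0], "claw": 0.0}, {"translation": [160, 0, 0], "rotation": [0, 0, 0], "claw": 0.0}, {"translation": [200, 0, 0], "rotation": [0, 0, 0], "claw": 0.0}]}}

```text
clock: 50.4
eef_pos: [0.5336, -0.1409, 0.2907]
ee_rot: [0.722, 0.692, 0.001, 0.003]
contact_force: [0.6, 0.1, -0.8]
finger_gap: -0.0001
```

Call:
{"api": "drive_tool", "payload": {"steps": [{"translation": [40, 0, 0], "rotation": [0, 0, 0], "claw": 0.0}, {"translation": [80, 0, 0], "rotation": [0, 0, 0], "claw": 0.0}, {"translation": [120, 0, 0], "rotation": [0, 0, 0], "claw": 0.0}, {"translation": [120, 0, 0], "rotation": [0, 0, 0], "claw": 0.0}, {"translation": [120, 0, 0], "rotation": [0, 0, 0], "claw": 0.0}]}}

```text
clock: 50.9
eef_pos: [0.5386, -0.0203, 0.2902]
ee_rot: [0.721, 0.693, 0.001, 0.003]
contact_force: [0.1, -0.6, 0.2]
finger_gap: 0.0001
```

```bash
python3 bay.py 23
```

```text
t 51.05 pos [538.6 -22.6 290.4] tooly -2.58 tz [ 0.005 -0.003 -1.   ] F [ 0.1 -0.5 -0.3] M [0.02 0.07 0.04] gap -0.1 q [-0.41  0.11  0.4   1.64 -0.04  1.4  -0.05]
scanner xy [-99.  356.8] z 290.4
w [280. 352.] x [-101.2  -99.9] rear y 154.9 z 67.0 ang 89.9
s [193. 295.] x [-99.   -5.4] rear y 182.3 z 64.8 ang 89.9
t [389. 184.] x [-53.   -3.1] rear y 180.9 z 67.0 ang 0.7
t [387. 196.] x [-102.5  -59.8] rear y 181.0 z 66.3 ang 86.9
```

View pics/c23.png

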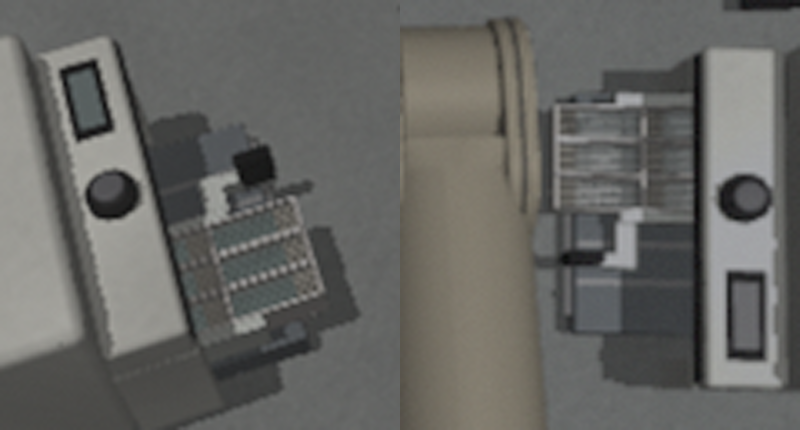

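View pics/s23.png

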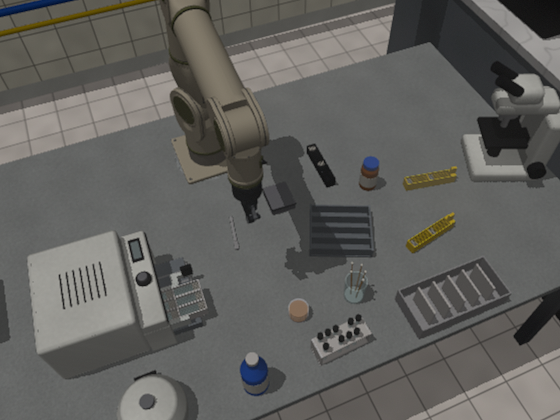

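The carrier is empty, the stack is closed and square in the bay, and the bottle at (370,172) and beaker at (355,285) are upright. Handing in.

```bash
python3 -c "
from plant import manip
print(manip.sign_off())"
```

```text
the job is handed in; nothing more can be done
None
```

The job is done and handed in at about 51 s of the 210 s allowed. Three magazines were in the carrier, and all three are now loaded in the scanner.

- **Loading:** The side guide started partly closed, so I opened it first. Each magazine was lifted out by its lug, set down on the bench, regripped near its rear end, and pushed in lug first until it touched the backstop (about 4–9 N).
- **Guide:** I closed it slowly until the force rose to about 9 N. The grip ended 148.2 mm from the fixed wall, where three magazines with no gaps would put it at 148 mm.
- **Start key:** It was pressed until it bottomed out, at about 10 N, after the guide was closed.
- **Last checks:**
  - The top camera showed the stack spanning about x = -3 to -102 mm, with the tops level with the bay at about 66 mm.
  - The last clear close-up, taken after the guide closed but before the key press, put the rear faces at y = 180.6–180.7 mm. The expected value is 180 mm.
  - The carrier is empty, the bottle and beaker are upright, and the robot is touching nothing.

**Disagreement:** The scene camera read the stack about 2 mm further out in y and about 3 mm off in x. That is about its calibration error, so I relied on the wrist camera and the contact forces. None of the checks failed.

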